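# Load the light-tight sample chamber and fold its lid stay shut

## Robot

A 7-joint arm with a two-finger parallel gripper is mounted at the origin on the work surface. World frame = base frame: x ahead of the robot, y to its left, z up, the work surface at z = 0. Lengths are in m, angles in rad, forces in N, time in s.
With the tool pointing down it reaches from about 0.4 to 0.85 m from the base axis. Payload 4.5 kg.
Tool frame: the origin (TCP) lies midway between the tips of the shut fingers; the grasp point (between the pads) lies 19 mm behind it; y points along the fingers, z is the direction in which the jaws open and shut, and the axes are right-handed (so a half turn about y gives the same grasp; the last joint's range is limited). The gripper opens to 88 mm and grips with 3 to 60 N. Pads are 18 mm wide; open, the fingers measure 123 mm over their backs; the gripper's body (75 mm by 187 mm) begins 45 mm behind the grasp point.
Start: joints at [1.366, 0.689, -0.195, 1.565, 0.157, 0.902, -0.215], TCP at [0.148, -0.607, 0.239] pointing down, gripper open.
Joint ranges: [-3.01, 3.01], [-0.46, 2.08], [-1.47, 1.51], [0.13, 2.56], [-1, 4.14], [0.04, 2.09], [-2.66, 2.66]. Speed limits (rad/s): [2.57, 2.57, 3.14, 3.14, 3.14, 3.14, 3.14].

## Interface

Orientations are given as a unit quaternion [x, y, z, w].
In Python, from plant import r, snapshot, get_calibration, job, boxes_of gives the robot as it stands. The module is installed in compiled form; this text tells all that it offers.
- The arm moves only by the shell command python3 -m handwheel 'ROWS' [OPENING] [FORCE]. ROWS is JSON, a list that holds one entry, the list of rows, each a list of 6 numbers: the shift along the tool's x, y, z as a fraction of full scale, then the turn, a rotation vector about the tool's x, y, z as a fraction of full scale. In form: [[[x, y, z, wx, wy, wz], ...]]. A call has 1 to 12 rows; each row is the pose to reach, as a shift and turn from the pose commanded when the call began, along the tool's axes at that moment, turning the shorter way round; what a row does not reach only later rows make up. Full scale, the value 1, is 100 cm for a shift and 180 degrees for a turn. A row lasts 1/12 s, in which the tool goes at most 41.7 mm and 7.16 degrees, less where a joint would pass 70% of its speed; a pose out of reach is approached as far as the arm can. A call with a number of a shift or a turn outside -1 to 1 is refused whole. A call with a gripper value outside its range is refused whole. OPENING is the opening, from -1 (shut) to 1 (fully open), set as the call begins (- or left out, the last holds). The fingers move at their own pace and stop on an object; FORCE is the grip in N (left out, the last holds). Time passes only in rows, so rows that repeat a pose let the fingers close. It gives the time, the measured TCP pose, the force and the opening at its end, in the units of the state.
- r.get_state(): the state, without advancing time (a new reading comes with each control period).
- snapshot(name): name is "scene" or "top" or "wrist"; returns the picture (480x640x3 uint8, red, green, blue); there is no depth.
- get_calibration(name): a dict with "fx", "fy", "cx", "cy" (pixels), "T" (4x4, takes a point from camera to world coordinates). Camera axes: x right, y down, z forward; pixel columns grow to the right and rows downward; lengths in m; the calibration is good to about 2 mm. The wrist camera is an equidistant fisheye: a pixel r from the principal point sees the ray r / f radians off the axis. A picture is of the moment at which its call begins: read the wrist's pose just before it. get_calibration takes no time and is no camera call; for the wrist camera it gives the pose at the moment of the call.
- job.finish_job(): hands the job in, once; it reports no verdict.
Trained networks look in the newest picture that a camera, given by its name, has taken for a name from the list of things; names that differ only in an ending like _2 or _b are one class to them, and where a whole thing is asked for, a point or a joint stands for the part that bears it (a point fixed in the world has none). Each returns a list of dicts, best first, with "confidence" (0 to 1); they miss things now and then, are a little off and sometimes report something else, mostly with a low value. They report only what shows in the picture. A call takes as long as a camera call. They do not tell look-alikes from the thing itself.
- boxes_of(thing, camera): "bbox" ([left, top, right, bottom] in pixels, round what is visible of it).
The state is a dict: "clock": time; "q": joint angles; "qd": joint speeds; "joint_torque": joint torques, N m; "tool_pos": TCP position; "eef_rot": TCP orientation; "contact_force": force on the tool from outside, world axes, zero at the start; "moment": the same for the moment, N m; "opening": opening from 0.0 (shut) to 1.0 (fully open).
Only numpy, scipy, OpenCV 4.12 (cv2) and the standard library are available. Lean on these libraries where they do the work, as an engineer would, in place of code of your own. Each camera call takes 0.05 s, during which the arm holds its last target. There are 200 camera calls.

## Task

Raise the grey chamber's lid by its bar handle until the folding stay at its end locks and holds the lid open by itself, and set the clear square sample case gently on the middle of the metal stage inside. Then take the stay by the knob on its knee, lift it slightly to bring the hook out of the catch, fold the knee towards the chamber's front and let the lid down gently until it is fully shut, without slamming it, forcing the stay against its stops or its catch, or pushing the other things on the bench about.

Things in the scene. Friction and masses are not known exactly. Their poses are not given: they have to be found in the camera images.
- chamber: The fixed grey metal box, 200 x 240 mm, rim 105 mm above the bench, walls 5 mm. Origin: centre of its underside. x points from its front to its back (the lid's hinge side), y along the hinge to the end that carries the stay, z up. Its front (-x) carries nothing; the lid's handle stands out there.
- lid (a joint): Lid angle (rad): 0 shut, grows as it opens. A 12 mm grey plate of about 0.6 kg on a damped hinge; free, it falls shut. The stay locks it at 1.15 to 1.37 rad (its ends are clamped anew each time). A firm stop of the stay lies 0.10 rad above the locked angle; raised to within 0.02 rad of it the knee straightens, and let down from there the lid settles on the lock by itself.
- lid_handle (a point): Middle of the lid's round steel bar handle: 12 mm diameter, 110 mm long, parallel to the hinge, 38 mm in front of the lid's front edge on two posts 100 mm apart. When shut it is 111.5 mm above the bench; it moves on a circle of 238 mm about the hinge and is about 0.33 m high when the lid is locked. Its x axis lies in the lid, from handle to hinge; y along the bar.
- lid_hinge (a point): Point on the lid's hinge axis, at the middle of the chamber's back rim. The axis runs along y of the chamber.
- stay_pivot (a point): Lower pivot of the folding stay, on a foot clamped to the chamber's +y end wall, 88 mm in front of the hinge axis and 28 mm below it (within 1.5 mm). The lower arm turns about it, parallel to the hinge. Both arms are 81.3 mm between centres; the upper one ends on a lug on the lid's edge, 130 mm in front of the hinge, set anew each time up to 8 mm nearer or farther.
- stay_knob (a point): Middle of the black knob that turns freely on the stay's knee pin: 16 mm diameter, 33 mm long, axis along the hinge (y), middle 39 mm outside the chamber's +y end wall. Lid shut: knee folded, 32 to 39 mm above the bench, 157 mm in front of the hinge axis. Lid locked: about 154 mm above the bench, 61 mm in front of the hinge. In between it swings about 2.5 rad round stay_pivot, on the front side.
- stay_catch: Slotted steel head of the lower arm, 14 x 30 mm. Origin: the pin's place when loaded; z along the arm, away from stay_pivot. The knee's pin runs in its 7 mm slot (nylon bush at the top). Forcing the stay is more than 50 N here: 14 N on the handle beyond the upper stop makes about 45 N, 10 N on the locked knob towards the front about 50 N too.
- stay_knee: Knee pin with the upper arm, its hook and the knob. Origin on the pin's axis; z along the lower arm. Locked, the arms stand 0.07 rad past straight and the hook sits 5.5 mm deep in the catch: lift the knob over 5.5 mm along the line from stay_pivot to it (2 to 4 N, raising the lid) to free it, then swing it to the front. Left hooked, it gives up to 10 mm and holds.
- sample_centre (a point): Centre of the clear square sample case (half-way up): 54 x 54 mm, 32 mm high, 80 g, a white insert with a small dark chip inside; it lies flat, loose on the bench. Axes along its sides, z up.
- sample: The sample case itself; origin at the centre of its underside.
- stage_top (a point): Centre of the stage's upper face: an 80 x 80 mm aluminium plate on a pillar inside the chamber, 55 mm above the bench (50 mm below the rim), 150 mm in front of the hinge axis and 20 mm from the chamber's middle towards the stay. Axes as the chamber's.
- stage: The fixed stage with its pillar; origin under its foot. A small detector on a post, 90 mm high, stands 110 mm from it towards the end away from the stay.
- mount0: Black cube, 40 mm, with a round bore in its top; not needed. Origin under its centre.
- mount1: A second such black cube; not needed.
- parts_case: Low clear oblong case, 70 x 50 x 20 mm, with small brass parts; not needed.
- tape: Roll of green tape lying flat, 100 mm across, 25 mm high; not needed.
- tweezers: Steel tweezers, 110 mm, lying on the bench; not needed.
Not all that is in view belongs to the job. What is shaped like the sample but blue or red is not meant.

How it is judged:
By the outcome, as a careful person would: the job done as asked, in the order asked, and still so for the second after the job is handed in, with the robot touching nothing.
It also fails if it takes over 72 s, if anything falls off the work surface, if the arm or the gripper's body presses on something with over 40 N, if the wrist force passes 120 N, or if a joint passes its speed limit or range.

## Working session

There is one attempt and no reset: what is moved stays moved. The work goes in short steps, Python scripts to look and compute and a shell command to move; the robot and the scene stay as the last step left them, time stands still between calls to the robot, and variables do not carry over. Pictures are saved under pics/ and viewed, about 8 in all and at most 12, crops included, and the job is handed in when it is done.

```bash
mkdir -p pics; ls; python3 - <<'E'
from plant import r,snapshot,get_calibration,job,boxes_of
import cv2,numpy as np
s=r.get_state();print({k:np.round(v,3) for k,v in s.items()})
for n in ("scene","top"):
    im=snapshot(n);cv2.imwrite(f"pics/{n}0.png",im[:,:,::-1])
    c=get_calibration(n);print(n,c["fx"],c["fy"],c["cx"],c["cy"],np.round(c["T"],4).tolist())
    for t in ["chamber","lid","lid_handle","stay_knob","stay_catch","sample","stage","mount0","parts_case","tape","tweezers"]:
        print(t,[(np.round(b["bbox"]).tolist(),round(b["confidence"],2)) for b in boxes_of(t,n)[:4]])
E
```

```text
pics
{'clock': np.float64(0.0), 'q': array([ 1.366,  0.69 , -0.195,  1.566,  0.157,  0.903, -0.215]), 'qd': array([-0.001, -0.   , -0.001,  0.003,  0.001, -0.001,  0.001]), 'joint_torque': array([ 0.0000e+00, -5.2756e+01, -1.2670e+00, -1.5343e+01, -5.3000e-02,
        7.0000e-03,  0.0000e+00]), 'tool_pos': array([ 0.148, -0.607,  0.238]), 'eef_rot': array([-0.084,  0.703, -0.701,  0.084]), 'contact_force': array([ 1.263, -0.161,  0.254]), 'moment': array([ 0.01 , -0.01 , -0.028]), 'opening': np.float64(0.999)}
scene 468.9917287243582 468.9917287243582 316.85349853830894 235.21078680985232 [[0.8674, 0.4206, -0.2659, 0.7391], [0.4976, -0.7421, 0.449, -0.5296], [-0.0085, -0.5218, -0.853, 0.9386], [0.0, 0.0, 0.0, 1.0]]
chamber [([318.0, 155.0, 466.0, 274.0], 0.65)]
lid [([346.0, 157.0, 468.0, 263.0], 0.74)]
lid_handle [([346.0, 157.0, 465.0, 262.0], 0.65)]
stay_knob [([321.0, 217.0, 335.0, 227.0], 0.58)]
stay_catch []
sample [([269.0, 267.0, 303.0, 296.0], 0.96), ([222.0, 248.0, 252.0, 285.0], 0.82), ([174.0, 295.0, 213.0, 327.0], 0.71), ([241.0, 298.0, 274.0, 335.0], 0.6)]
stage [([324.
[... 325 characters left out ...]
200412944 [[0.0089, -0.9952, 0.0972, 0.4119], [-0.9995, -0.006, 0.0296, -0.0869], [-0.0289, -0.0974, -0.9948, 1.0713], [0.0, 0.0, 0.0, 1.0]]
chamber [([197.0, 136.0, 322.0, 271.0], 0.6), ([480.0, 202.0, 513.0, 250.0], 0.51)]
lid [([199.0, 137.0, 324.0, 259.0], 0.93)]
lid_handle [([197.0, 134.0, 322.0, 258.0], 0.77)]
stay_knob [([292.0, 255.0, 298.0, 273.0], 0.46)]
stay_catch []
sample [([361.0, 307.0, 390.0, 335.0], 0.84), ([418.0, 313.0, 444.0, 341.0], 0.76), ([391.0, 265.0, 420.0, 288.0], 0.61)]
stage []
mount0 [([453.0, 289.0, 475.0, 303.0], 0.88), ([385.0, 191.0, 408.0, 213.0], 0.86)]
parts_case [([425.0, 205.0, 451.0, 237.0], 0.7)]
tape [([118.0, 265.0, 160.0, 306.0], 0.59)]
tweezers []
```

```bash
python3 - <<'E'
import cv2
a=cv2.imread("pics/top0.png");cv2.imwrite("pics/t.png",cv2.resize(a[100:400,90:530],(800,545),interpolation=cv2.INTER_CUBIC))
b=cv2.imread("pics/scene0.png");cv2.imwrite("pics/s.png",cv2.resize(b[90:415,150:490],(628,600),interpolation=cv2.INTER_CUBIC))
E
```

```text
(no output)
```

View pics/t.png

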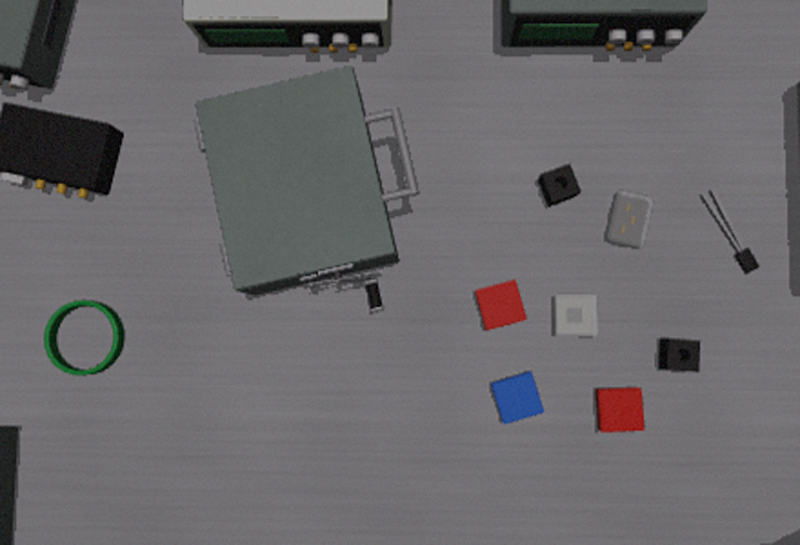

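View pics/s.png

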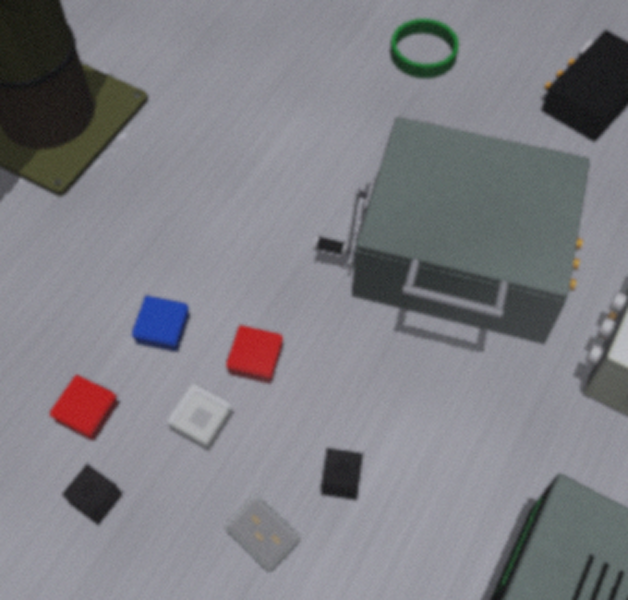

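The top view shows the chamber with its handle towards −y and the stay and knob towards the robot, at crop (374,296). The sample is the white case at crop (575,315), with red and blue look-alikes beside it. Next I fit the poses from both views.

```bash
cat > h.py <<'E'
import numpy as np
from scipy.spatial.transform import Rotation as R
from scipy.optimize import least_squares
from plant import r,get_calibration
def proj(c,P):
    T=np.linalg.inv(c["T"]);p=T[:3,:3]@P+T[:3,3];return np.array([c["fx"]*p[0]/p[2]+c["cx"],c["fy"]*p[1]/p[2]+c["cy"]])
def back(c,uv,z):
    d=np.array(c["T"])[:3,:3]@np.array([(uv[0]-c["cx"])/c["fx"],(uv[1]-c["cy"])/c["fy"],1]);o=np.array(c["T"])[:3,3]
    return o+d*(z-o[2])/d[2]
def ch(pose,P):  # chamber -> world
    x,y,a=pose;return np.array([x+np.cos(a)*P[0]-np.sin(a)*P[1],y+np.sin(a)*P[0]+np.cos(a)*P[1],P[2]])
def delta(pos,Rw=None,off=0):
    """tool-frame shift (fraction) and turn to put TCP at pos with rotation Rw"""
    s=r.get_state();R0=R.from_quat(s["eef_rot"])
    d=R0.inv().apply(np.array(pos)-s["tool_pos"])
    w=(R0.inv()*Rw).as_rotvec()/np.pi if Rw is not None else np.zeros(3)
    return np.round(np.r_[d,w],4).tolist()
def toolR(down,jaw): # y=down dir, z=jaw dir
    y=np.array(down,float);y/=np.linalg.norm(y);z=np.array(jaw,float);z-=y*(z@y);z/=np.linalg.norm(z)
    return R.from_matrix(np.c_[np.cross(y,z),y,z])
E
python3 - <<'E'
from h import *
ct,cs=get_calibration("top"),get_calibration("scene")
t=lambda u,v:np.array([90+u/1.818,100+v/1.8167]); s=lambda u,v:np.array([150+u/1.847,90+v/1.846])
# chamber points: handle bar ends, lid corners (front both, back both), knob
pts=[(ct,t(399,109),(-.138,-.05,.1115)),(ct,t(414,193),(-.138,.05,.1115)),(cs,s(407,290),(-.138,.05,.1115)),(cs,s(503,312),(-.138,-.05,.1115)),
 (ct,t(352,68),(-.1,-.12,.1175)),(ct,t(396,254),(-.1,.12,.1175)),(ct,t(196,101),(.1,-.12,.1175)),(ct,t(234,288),(.1,.12,.1175)),
 (cs,s(398,119),(.1,.12,.1175)),(cs,s(589,157),(.1,-.12,.1175)),(cs,s(356,248),(-.1,.12,.1175)),(cs,s(570,292),(-.1,-.12,.1175)),
 (ct,t(374,296),(-.057,.159,.0355)),(cs,s(329,245),(-.057,.159,.0355))]
f=lambda p:np.concatenate([proj(c,ch(p,np.array(P)))-uv for c,uv,P in pts])
o=least_squares(f,[.6,.1,1.5],loss="soft_l1");print(o.x,np.degrees(o.x[2]));print(np.round(o.fun.reshape(-1,2),1).tolist())
p=o.x;np.save("pose.npy",p)
for n,P in dict(handle=(-.138,0,.1115),hinge=(.1,0,.105),knob=(-.057,.159,.0355),stage=(-.05,.02,.055),knobL=(.039,.159,.154)).items():print(n,ch(p,np.array(P)).round(4))
print("sample top",[back(ct,t(*q),.032).round(4) for q in [(553,295),(597,295),(596,337),(553,336)]],"c",back(ct,t(575,315),.032),"insert",back(ct,t(574,315),.02))
print("scene sample",back(cs,s(200,414),.032),back(cs,s(201,417),.02),[back(cs,s(*q),.032).round(4) for q in [(199,385),(232,410),(208,445),(170,420)]])
X=ch(p,np.array([1,0,0]))-ch(p,np.zeros(3))
print("hover",delta(ch(p,np.array((-.138,0,.16)))-0,toolR((0,0,-1),-X)), "sample edges angle")
E
```

```text
[0.60601478 0.0796514  1.80929114] 103.66474612110407
[[-2.1, 0.9], [-0.1, -2.4], [-0.2, 0.4], [-3.3, 0.4], [0.0, -3.1], [0.1, -1.7], [-1.0, -0.7], [0.1, 0.6], [-1.9, -1.8], [0.2, -0.1], [-1.1, -1.4], [-1.2, 2.2], [-0.4, -1.0], [0.4, 0.6]]
handle [ 0.6386 -0.0544  0.1115]
hinge [0.5824 0.1768 0.105 ]
knob [ 0.465  -0.0133  0.0355]
stage [0.5984 0.0263 0.055 ]
knobL [0.4423 0.08   0.154 ]
sample top [array([ 0.4659, -0.2459,  0.032 ]), array([ 0.4663, -0.3024,  0.032 ]), array([ 0.4123, -0.3004,  0.032 ]), array([ 0.4131, -0.2454,  0.032 ])] c [ 0.44028239 -0.27388474  0.032     ] insert [ 0.44059951 -0.27474659  0.02      ]
scene sample [ 0.4464798  -0.27708744  0.032     ] [ 0.44557756 -0.27618724  0.02      ] [array([ 0.4261, -0.2484,  0.032 ]), array([ 0.4749, -0.2554,  0.032 ]), array([ 0.474 , -0.3028,  0.032 ]), array([ 0.4214, -0.2995,  0.032 ])]
hover [-0.6076, 0.0787, -0.4211, -0.0, 0.0001, -0.0] sample edges angle
```

```bash
python3 -m handwheel '[[[-0.304,0.02,-0.21,0,0,0],[-0.304,0.02,-0.21,0,0,0],[-0.304,0.02,-0.21,0,0,0],[-0.304,0.02,-0.21,0,0,0],[-0.304,0.02,-0.21,0,0,0],[-0.304,0.02,-0.21,0,0,0],[-0.304,0.02,-0.21,0,0,0],[-0.304,0.02,-0.21,0,0,0],[-0.304,0.02,-0.21,0,0,0],[-0.304,0.02,-0.21,0,0,0]]]' -0.3 20 
python3 -m handwheel '[[[-0.304,0.02,-0.21,0,0,0],[-0.304,0.02,-0.21,0,0,0],[-0.304,0.02,-0.21,0,0,0],[-0.304,0.02,-0.21,0,0,0],[-0.304,0.02,-0.21,0,0,0],[-0.304,0.02,-0.21,0,0,0],[-0.304,0.02,-0.21,0,0,0],[-0.304,0.02,-0.21,0,0,0],[-0.304,0.02,-0.21,0,0,0],[-0.304,0.02,-0.21,0,0,0],[-0.304,0.02,-0.21,0,0,0]]]'
python3 - <<'E'
from h import *
from plant import snapshot
import cv2
c=get_calibration("wrist");im=snapshot("wrist");cv2.imwrite("pics/w1.png",im[:,:,::-1])
print({k:np.round(v,4).tolist() for k,v in c.items()})
p=np.load("pose.npy")
def pw(P):
    T=np.linalg.inv(c["T"]);q=T[:3,:3]@P+T[:3,3];th=np.arctan2(np.hypot(q[0],q[1]),q[2]);a=np.arctan2(q[1],q[0]);return (c["cx"]+c["fx"]*th*np.cos(a)).round(1),(c["cy"]+c["fy"]*th*np.sin(a)).round(1)
for n,P in dict(h1=(-.138,-.05,.1115),h2=(-.138,.05,.1115),f1=(-.1,-.12,.1175),f2=(-.1,.12,.1175),b1=(.1,-.12,.1175),b2=(.1,.12,.1175),k1=(-.057,.1425,.0355),k2=(-.057,.1755,.0355)).items():print(n,pw(ch(p,np.array(P))))
E
```

```text
clock: 2.03
tool_pos: [0.4005, -0.3234, 0.2188]
eef_rot: [-0.087, 0.703, -0.7, 0.091]
contact_force: [0.8, -0.2, 0.7]
opening: 0.353
clock: 2.95
tool_pos: [0.6403, -0.0523, 0.1982]
eef_rot: [-0.086, 0.702, -0.701, 0.086]
contact_force: [-0.1, -1.0, -0.4]
opening: 0.354
{'fx': 371.6483, 'fy': 371.6483, 'cx': 324.5839, 'cy': 237.5537, 'T': [[0.2422, -0.9255, -0.2913, 0.7153], [-0.9702, -0.2311, -0.0723, -0.0336], [-0.0004, 0.3002, -0.9539, 0.3423], [0.0, 0.0, 0.0, 1.0]]}
h1 (np.float64(327.9), np.float64(171.5))
h2 (np.float64(326.6), np.float64(314.2))
f1 (np.float64(265.0), np.float64(59.1))
f2 (np.float64(277.7), np.float64(392.9))
b1 (np.float64(17.5), np.float64(97.3))
b2 (np.float64(69.5), np.float64(368.2))
k1 (np.float64(245.7), np.float64(354.8))
k2 (np.float64(248.8), np.float64(379.6))
```

View pics/w1.png

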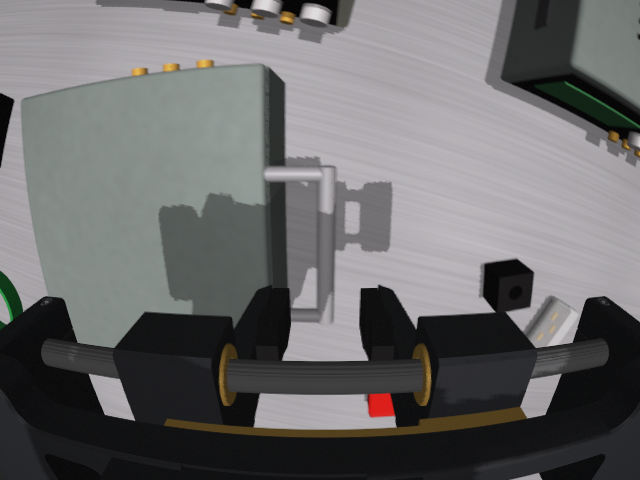

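The bar shows at column ~326 and the posts at rows 173 and 315, which matches the fit to about 1–2 mm. I descend and grip.

```bash
python3 -m handwheel '[[[0,0.03,0.0016,0,0,0],[0,0.06,0.0016,0,0,0],[0,0.085,0.0016,0,0,0],[0,0.106,0.0016,0,0,0],[0,0.106,0.0016,0,0,0]]]' 
python3 -m handwheel '[[[0,0,0,0,0,0],[0,0,0,0,0,0],[0,0,0,0,0,0],[0,0,0,0,0,0],[0,0,0,0,0,0]]]' -1 20
python3 - <<'E'
from h import *
p=np.load("pose.npy");s=r.get_state();print(s["contact_force"],s["opening"]*88)
R0=R.from_quat(s["eef_rot"]);h=ch(p,np.array([.1,0,.105]));g=s["tool_pos"]+R0.apply([0,-.019,0])
print("grasp",g,"in chamber",R.from_euler('z',-p[2]).apply(g-h))
rad=.238;a0=.0273
for th in np.arange(.1,1.5,.1):
    P=ch(p,np.array([.1-rad*np.cos(th+a0),0,.105+rad*np.sin(th+a0)]));P0=ch(p,np.array([.1-rad*np.cos(a0),0,.105+rad*np.sin(a0)]))
    print(round(th,2),R0.inv().apply(P-P0).round(4))
E
```

```text
clock: 3.42
tool_pos: [0.6353, -0.0595, 0.0887]
eef_rot: [0.087, -0.702, 0.702, -0.08]
contact_force: [0.3, -0.4, -1.2]
opening: 0.346
clock: 3.83
tool_pos: [0.6376, -0.0527, 0.0934]
eef_rot: [-0.086, 0.704, -0.7, 0.084]
contact_force: [-4.5, 7.1, -4.1]
opening: 0.121
[-4.46559896  7.12345409 -4.07025074] 10.605171118329801
grasp [ 0.63763964 -0.0527835   0.11241707] in chamber [-0.23615735  0.00055675  0.00741707]
0.1 [ 0.0001 -0.0237 -0.002 ]
0.2 [ 0.0001 -0.0471 -0.0063]
0.3 [ 0.0001 -0.0699 -0.013 ]
0.4 [ 0.0002 -0.092  -0.0219]
0.5 [ 0.0002 -0.1131 -0.0329]
0.6 [ 0.0002 -0.1329 -0.046 ]
0.7 [ 0.0002 -0.1514 -0.0611]
0.8 [ 0.0002 -0.1682 -0.0778]
0.9 [ 0.0002 -0.1833 -0.0962]
1.0 [ 0.0002 -0.1965 -0.116 ]
1.1 [ 2.000e-04 -2.076e-01 -1.371e-01]
1.2 [ 1.000e-04 -2.166e-01 -1.591e-01]
1.3 [ 1.000e-04 -2.234e-01 -1.819e-01]
1.4 [ 0.     -0.2278 -0.2053]
```

```bash
python3 -m handwheel '[[[0,-0.008,-0.0015,0,0,0],[0,-0.0195,-0.0027,0,0,0],[0,-0.0315,-0.0043,0,0,0],[0,-0.047,-0.0073,0,0,0],[0,-0.0585,-0.0105,0,0,0],[0,-0.07,-0.014,0,0,0],[0,-0.081,-0.0183,0,0,0],[0,-0.092,-0.0229,0,0,0],[0,-0.1026,-0.0282,0,0,0],[0,-0.1131,-0.0339,0,0,0],[0,-0.1231,-0.0402,0,0,0],[0,-0.1329,-0.047,0,0,0]]]' 
python3 - <<'E'
from h import *
p=np.load("pose.npy");s=r.get_state()
R0=R.from_quat(s["eef_rot"]);h=ch(p,np.array([.1,0,.105]));g=s["tool_pos"]+R0.apply([0,-.019,0])
q=R.from_euler('z',-p[2]).apply(g-h);print(q,np.hypot(q[0],q[2]),np.arctan2(q[2],-q[0])-.027, R.from_euler('z',-p[2]).apply(s["contact_force"]),s["opening"]*88)
E
```

```text
clock: 4.83
tool_pos: [0.6265, -0.0069, 0.2261]
eef_rot: [-0.086, 0.704, -0.7, 0.084]
contact_force: [-0.6, 8.3, -11.9]
opening: 0.112
[-0.18909555  0.00050257  0.14007098] 0.2353231962636407 0.6105494809758939 [  8.24066343  -1.35101932 -11.93302949] 9.899467378586515
```

```bash
python3 -m handwheel '[[[0,-0.009,-0.0085,0,0,0],[0,-0.0175,-0.0171,0,0,0],[0,-0.0261,-0.0253,0,0,0],[0,-0.0343,-0.0338,0,0,0],[0,-0.0421,-0.0428,0,0,0],[0,-0.0494,-0.0522,0,0,0],[0,-0.0562,-0.062,0,0,0],[0,-0.0626,-0.072,0,0,0],[0,-0.0684,-0.0824,0,0,0],[0,-0.0737,-0.0931,0,0,0],[0,-0.0737,-0.0931,0,0,0]]]' 
cat > st.py <<'E'
from h import *
p=np.load("pose.npy");s=r.get_state()
R0=R.from_quat(s["eef_rot"]);h=ch(p,np.array([.1,0,.105]));g=s["tool_pos"]+R0.apply([0,-.019,0])
q=R.from_euler('z',-p[2]).apply(g-h);f=R.from_euler('z',-p[2]).apply(s["contact_force"]);u=np.array([q[0],0,q[2]]);u/=np.linalg.norm(u)
print("rad",np.hypot(q[0],q[2]).round(4),"th",(np.arctan2(q[2],-q[0])-.027).round(3),"Frad",(f@u).round(1),"Ftan",(f@np.array([u[2],0,-u[0]])).round(1),f.round(1),s["clock"])
E
python3 st.py
```

```text
clock: 5.75
tool_pos: [0.6047, 0.084, 0.2994]
eef_rot: [-0.087, 0.703, -0.7, 0.085]
contact_force: [0.7, 6.4, -15.8]
opening: 0.109
rad 0.2338 th 1.123 Frad -16.9 Ftan -0.9 [  6.   -2.2 -15.8] 5.75
```

```bash
python3 -m handwheel '[[[0,0,-0.0055,0,0,0],[0,-0.0015,-0.011,0,0,0],[0,-0.0035,-0.0165,0,0,0],[0,-0.0055,-0.022,0,0,0],[0,-0.0055,-0.022,0,0,0]]]'; python3 st.py
```

```text
clock: 6.17
tool_pos: [0.6006, 0.1014, 0.3059]
eef_rot: [-0.085, 0.702, -0.702, 0.084]
contact_force: [-3.7, -0.5, -3.4]
opening: 0.105
rad 0.2332 th 1.205 Frad -3.3 Ftan -0.8 [ 0.4  3.7 -3.4] 6.1667
```

```bash
python3 -m handwheel '[[[0,-0.0015,-0.0044,0,0,0],[0,-0.0031,-0.0088,0,0,0],[0,-0.0031,-0.0088,0,0,0]]]'>/dev/null; python3 st.py;  python3 -m handwheel '[[[0,-0.0014,-0.0045,0,0,0],[0,-0.0027,-0.009,0,0,0],[0,-0.0027,-0.009,0,0,0]]]'>/dev/null; python3 st.py
```

```text
rad 0.233 th 1.243 Frad -1.8 Ftan -1.9 [-1.3  4.7 -2.3] 6.4167
rad 0.2328 th 1.285 Frad -1.4 Ftan -0.9 [-0.6  6.3 -1.6] 6.6667
```

```bash
python3 - <<'E'
from h import *
from plant import snapshot,boxes_of
import cv2
im=snapshot("scene");cv2.imwrite("pics/s2.png",cv2.resize(im[100:300,260:500,::-1],(720,600),interpolation=cv2.INTER_CUBIC))
print(boxes_of("stay_knob","scene"))
E
```

```text
[]
```

View pics/s2.png

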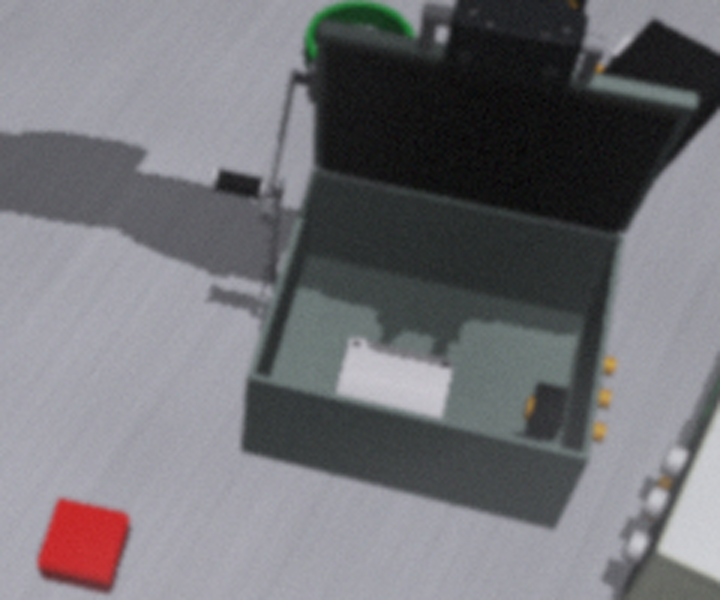

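```bash
python3 -m handwheel '[[[0.001,-0.0014,-0.005,0,0,0],[0.001,-0.0014,-0.005,0,0,0]]]'>/dev/null; python3 st.py;  python3 -m handwheel '[[[0,-0.0012,-0.005,0,0,0],[0,-0.0012,-0.005,0,0,0]]]'>/dev/null; python3 st.py;python3 -m handwheel '[[[0,-0.0012,-0.005,0,0,0],[0,-0.0012,-0.005,0,0,0]]]'>/dev/null; python3 st.py
```

```text
rad 0.2327 th 1.31 Frad -4.5 Ftan -0.5 [ 0.6  1.5 -4.5] 6.9333
rad 0.2327 th 1.332 Frad -6.1 Ftan -0.2 [ 1.1  0.4 -6. ] 7.1
rad 0.2326 th 1.353 Frad -7.8 Ftan -0.0 [ 1.5 -1.3 -7.7] 7.2667
```

```bash
python3 -m handwheel '[[[0,0.001,-0.005,0,0,0],[0,0.001,-0.005,0,0,0]]]'>/dev/null; python3 st.py;  python3 -m handwheel '[[[0,0,-0.005,0,0,0],[0,0,-0.005,0,0,0]]]'>/dev/null; python3 st.py
```

```text
rad 0.2323 th 1.37 Frad 1.6 Ftan 0.1 [-0.2  2.2  1.6] 7.4333
rad 0.2321 th 1.39 Frad 7.0 Ftan 0.5 [-0.5  3.   7. ] 7.6
```

```bash
python3 -m handwheel '[[[0,-0.0005,-0.004,0,0,0],[0,-0.0005,-0.004,0,0,0]]]'>/dev/null; python3 st.py
```

```text
rad 0.2321 th 1.407 Frad 6.1 Ftan 0.4 [-0.4  3.9  6.1] 7.7667
```

```bash
python3 -m handwheel '[[[0,-0.0018,-0.0035,0,0,0],[0,-0.0018,-0.0035,0,0,0]]]'>/dev/null; python3 st.py; python3 -m handwheel '[[[0,-0.0004,-0.0025,0,0,0],[0,-0.0004,-0.0025,0,0,0]]]'>/dev/null; python3 st.py
python3 - <<'E'
from h import *
from plant import snapshot,boxes_of
import cv2
im=snapshot("scene");im=im[100:220,300:460,::-1];cv2.imwrite("pics/s3.png",cv2.resize(im,(800,600),interpolation=cv2.INTER_CUBIC))
E
```

```text
rad 0.2321 th 1.422 Frad 2.7 Ftan -1.7 [-2.  -0.2  2.5] 7.9333
rad 0.2321 th 1.429 Frad 2.5 Ftan -4.5 [-4.8 -0.5  1.9] 8.1
```

View pics/s3.png

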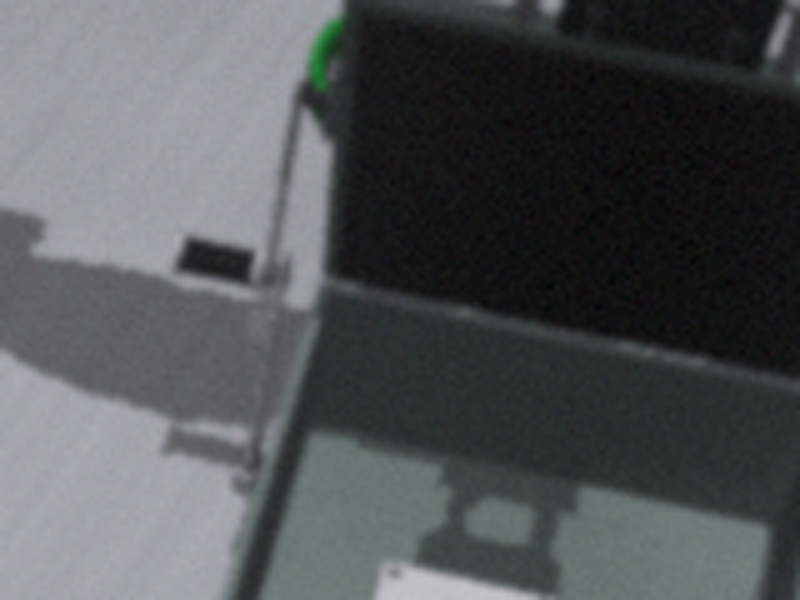

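The arms look straight and Ftan has jumped to −4.5 N, so the lid is at the upper stop. I let it down onto the lock.

```bash
python3 -m handwheel '[[[0,0.0004,0.004,0,0,0],[0,0.0008,0.007,0,0,0],[0,0.0012,0.0105,0,0,0],[0,0.0018,0.014,0,0,0],[0,0.0018,0.014,0,0,0]]]'>/dev/null; python3 st.py; python3 -m handwheel '[[[0,0.0004,0.003,0,0,0],[0,0.0008,0.006,0,0,0],[0,0.0008,0.006,0,0,0]]]'>/dev/null; python3 st.py;  python3 -m handwheel '[[[0,0.0004,0.002,0,0,0],[0,0.001,0.004,0,0,0],[0,0.001,0.004,0,0,0]]]'>/dev/null; python3 st.py
```

```text
rad 0.232 th 1.369 Frad 3.1 Ftan -0.3 [-0.8 -2.8  3. ] 8.5667
rad 0.2319 th 1.343 Frad 0.4 Ftan -0.8 [-0.9 -5.   0.2] 8.8167
rad 0.2318 th 1.326 Frad 0.5 Ftan -0.1 [-0.2 -5.4  0.5] 9.0667
```

```bash
for i in 1; do python3 -m handwheel '[[[0.001,0.0003,0.002,0,0,0],[0.001,0.0003,0.002,0,0,0]]]'>/dev/null; python3 st.py; python3 -m handwheel '[[[0.001,0.0004,0.002,0,0,0],[0.001,0.0004,0.002,0,0,0]]]'>/dev/null; python3 st.py; done
```

```text
rad 0.2318 th 1.319 Frad -1.7 Ftan 0.1 [ 0.5 -7.1 -1.7] 9.2333
rad 0.2318 th 1.313 Frad -4.3 Ftan 0.6 [  1.6 -10.1  -4. ] 9.4
```

```bash
python3 -m handwheel '[[[-0.003,0.0008,0.002,0,0,0],[-0.003,0.0008,0.002,0,0,0]]]'>/dev/null; python3 st.py; python3 -m handwheel '[[[-0.0005,0.0004,0.002,0,0,0],[-0.0005,0.0004,0.002,0,0,0]]]'>/dev/null; python3 st.py
```

```text
rad 0.2316 th 1.3 Frad 2.7 Ftan 0.4 [-0.3 -1.4  2.7] 9.5667
rad 0.2316 th 1.294 Frad 2.5 Ftan 2.9 [2.2 1.2 3.2] 9.7333
```

```bash
python3 -m handwheel '[[[0,0,0.0015,0,0,0],[0,0,0.0015,0,0,0]]]'>/dev/null; python3 st.py;python3 -m handwheel '[[[0,0,-0.0025,0,0,0],[0,0,-0.0025,0,0,0]]]'>/dev/null; python3 st.py; python3 - <<'E'
from h import *
from plant import snapshot
import cv2
im=snapshot("scene");im=im[100:220,300:460,::-1];cv2.imwrite("pics/s4.png",cv2.resize(im,(800,600),interpolation=cv2.INTER_CUBIC))
E
```

```text
rad 0.2317 th 1.29 Frad 1.2 Ftan 3.9 [3.5 1.7 2.1] 9.9
rad 0.2316 th 1.296 Frad 3.8 Ftan 2.0 [1.  3.2 4.2] 10.0667
```

View pics/s4.png

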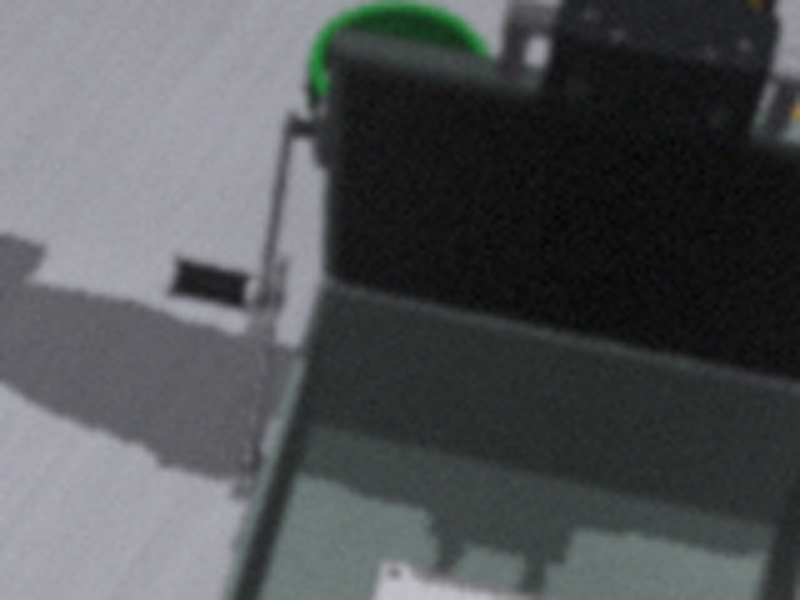

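The stay is locked: the arms are straight and the lid pushes back when I lower the handle. I release and retreat.

```bash
python3 -m handwheel '[[[0,0,0,0,0,0],[0,0,0,0,0,0],[0,0,0,0,0,0],[0,0,0,0,0,0]]]' -0.4; python3 -m handwheel '[[[0,-0.02,0,0,0,0],[0,-0.05,0,0,0,0],[0,-0.06,0.04,0,0,0],[0,-0.06,0.08,0,0,0],[0,-0.06,0.12,0,0,0]]]'; python3 - <<'E'
from h import *
p=np.load("pose.npy");print(r.get_state()["q"].round(2))
Y=np.array([0,1,0]);t=.14
Rp=toolR((0,np.sin(t),-np.cos(t)),(-1,0,0))
print("jaw z -x",Rp.as_matrix().round(2).tolist())
tcp=lambda P:np.array(P)+Rp.apply([0,.019,0])
print(delta(tcp((.442,-.275,.12)),Rp))
E
```

```text
clock: 10.45
tool_pos: [0.597, 0.1212, 0.3103]
eef_rot: [0.084, -0.702, 0.702, -0.084]
contact_force: [-0.8, 0.5, -0.8]
opening: 0.299
clock: 10.87
tool_pos: [0.6259, 0.0042, 0.3719]
eef_rot: [0.084, -0.702, 0.702, -0.086]
contact_force: [0.3, -0.4, 0.1]
opening: 0.297
[-0.05  0.57 -0.06  1.37  0.04  1.2  -1.44]
jaw z -x [[0.0, 0.0, -1.0], [0.99, 0.14, 0.0], [0.14, -0.99, 0.0]]
[0.2453, 0.2703, 0.2244, -0.0398, 0.5756, -0.0326]
```

```bash
python3 - <<'E'
from h import *
t=.2
Rp=toolR((0,np.sin(t),-np.cos(t)),(1,0,0))
tcp=lambda P:np.array(P)+Rp.apply([0,.019,0])
print(delta(tcp((.442,-.275,.14)),Rp))
E
```

```text
[0.245, 0.2501, 0.2233, -0.0433, -0.4218, 0.0534]
```

```bash
python3 -m handwheel '[[[0.12,0.06,0.11,-0.02,-0.2,0.02],[0.12,0.06,0.11,-0.02,-0.2,0.02],[0.12,0.06,0.11,-0.02,-0.2,0.02],[0.18,0.16,0.16,-0.03,-0.3,0.04],[0.245,0.25,0.223,-0.043,-0.422,0.053],[0.245,0.25,0.223,-0.043,-0.422,0.053],[0.245,0.25,0.223,-0.043,-0.422,0.053],[0.245,0.25,0.223,-0.043,-0.422,0.053],[0.245,0.25,0.223,-0.043,-0.422,0.053],[0.245,0.25,0.223,-0.043,-0.422,0.053],[0.245,0.25,0.223,-0.043,-0.422,0.053],[0.245,0.25,0.223,-0.043,-0.422,0.053]]]' 0.6; python3 -m handwheel '[[[0,0,0,0,0,0]]]'; python3 - <<'E'
from h import *
from plant import snapshot,boxes_of
import cv2
print(r.get_state()["q"].round(2))
c=get_calibration("wrist");im=snapshot("wrist");cv2.imwrite("pics/w2.png",im[:,:,::-1])
b=boxes_of("sample","wrist");print([(np.round(x["bbox"]).tolist(),round(x["confidence"],2)) for x in b])
import pickle;pickle.dump(c,open("w2.pkl","wb"))
E
```

```text
clock: 11.87
tool_pos: [0.4367, -0.2728, 0.1178]
eef_rot: [-0.448, 0.551, -0.448, 0.544]
contact_force: [-0.5, 0.9, -1.2]
opening: 0.802
clock: 11.95
tool_pos: [0.4402, -0.2696, 0.1204]
eef_rot: [-0.447, 0.549, -0.449, 0.545]
contact_force: [0.2, 0.0, 0.1]
opening: 0.799
[ 0.86  0.82 -0.51  1.88  0.32  0.63  0.21]
[([287.0, 232.0, 367.0, 314.0], 0.89), ([135.0, 124.0, 227.0, 217.0], 0.81), ([139.0, 299.0, 199.0, 344.0], 0.76), ([299.0, 88.0, 395.0, 183.0], 0.59)]
```

View pics/w2.png

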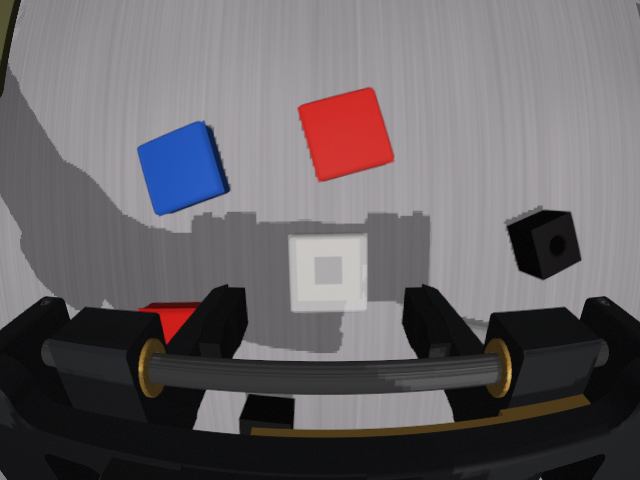

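```bash
python3 - <<'E'
from h import *
import pickle
c=pickle.load(open("w2.pkl","rb"))
def bw(u,v,z):
    x,y=(u-c["cx"])/c["fx"],(v-c["cy"])/c["fy"];th=np.hypot(x,y);k=np.sin(th)/th
    d=np.array(c["T"])[:3,:3]@np.array([x*k,y*k,np.cos(th)]);o=np.array(c["T"])[:3,3];return o+d*(z-o[2])/d[2]
C=np.array([bw(u,v,.032) for u,v in [(289,234),(367,233),(366,311),(292,312)]]);print(C.round(4));m=C.mean(0);print(m,[np.linalg.norm(C[i]-C[i-1]).round(4) for i in range(4)])
e=C[1]-C[0]+C[2]-C[3];a=np.arctan2(e[1],e[0]);print("angle",a,"chip",bw(328,271,.02),"red",bw(200,305,.032))
Rp=toolR((-np.sin(.2)*np.sin(a),np.sin(.2)*np.cos(a),-np.cos(.2)),(np.cos(a),np.sin(a),0))
print(delta(np.array([m[0],m[1],.024])+Rp.apply([0,.019,0]),Rp))
E
```

```text
[[ 0.4159 -0.2458  0.032 ]
 [ 0.4678 -0.2454  0.032 ]
 [ 0.4679 -0.2993  0.032 ]
 [ 0.4169 -0.2998  0.032 ]]
[ 0.44210743 -0.27256532  0.032     ] [np.float64(0.054), np.float64(0.0519), np.float64(0.054), np.float64(0.051)]
angle 0.008848554802527766 chip [ 0.44181473 -0.27326645  0.02      ] red [ 0.35057298 -0.29623673  0.032     ]
[0.0235, 0.114, 0.0007, -0.0004, -0.0032, 0.0005]
```

```bash
python3 -m handwheel '[[[0.007,0.034,0,0,-0.003,0],[0.014,0.068,0,0,-0.003,0],[0.019,0.092,0.0007,0,-0.003,0],[0.0235,0.114,0.0007,0,-0.003,0],[0.0235,0.114,0.0007,0,-0.003,0]]]'; python3 -m handwheel '[[[0,0,0,0,0,0],[0,0,0,0,0,0],[0,0,0,0,0,0],[0,0,0,0,0,0],[0,0,0,0,0,0]]]' -1 12;  python3 -m handwheel '[[[-0.006,-0.029,0,0,0,0],[-0.014,-0.07,0,0,0,0],[-0.03,-0.145,0,0,0,0],[-0.03,-0.145,0,0,0,0],[-0.03,-0.145,0,0,0,0]]]'
python3 - <<'E'
from h import *
p=np.load("pose.npy");a=p[2]+np.pi/2-np.pi  # jaw z along -Y chamber
a=p[2]-np.pi/2
Rp=toolR((np.sin(.2)*np.cos(p[2]),np.sin(.2)*np.sin(p[2]),-np.cos(.2)),(np.cos(a),np.sin(a),0))
S=ch(p,np.array([-.05,.02,.055]))
for z in(.2,.079):
  T=S+[0,0,z-.055];print(T,delta(T+Rp.apply([0,.019,0]),Rp))
E
```

```text
clock: 12.47
tool_pos: [0.4417, -0.2684, 0.0032]
eef_rot: [-0.451, 0.545, -0.445, 0.549]
contact_force: [-0.4, -0.4, 0.1]
opening: 0.799
clock: 12.88
tool_pos: [0.4413, -0.2695, 0.0055]
eef_rot: [-0.45, 0.545, -0.446, 0.549]
contact_force: [0.9, 1.9, 6.6]
opening: 0.611
clock: 13.3
tool_pos: [0.4437, -0.2704, 0.1585]
eef_rot: [-0.45, 0.542, -0.449, 0.55]
contact_force: [0.8, 0.4, -1.4]
opening: 0.611
[0.5983929  0.02634186 0.2       ] [-0.2979, 0.0363, 0.1563, -0.0169, -0.0716, 0.0025]
[0.5983929  0.02634186 0.079     ] [-0.2746, 0.155, 0.1553, -0.0169, -0.0716, 0.0025]
```

```bash
python3 -m handwheel '[[[-0.298,0.03,0.156,-0.017,-0.0716,0.0025],[-0.298,0.03,0.156,-0.017,-0.0716,0.0025],[-0.298,0.03,0.156,-0.017,-0.0716,0.0025],[-0.298,0.03,0.156,-0.017,-0.0716,0.0025],[-0.298,0.03,0.156,-0.017,-0.0716,0.0025],[-0.298,0.03,0.156,-0.017,-0.0716,0.0025],[-0.298,0.03,0.156,-0.017,-0.0716,0.0025],[-0.298,0.0363,0.156,-0.017,-0.0716,0.0025],[-0.298,0.0363,0.156,-0.017,-0.0716,0.0025],[-0.298,0.0363,0.156,-0.017,-0.0716,0.0025],[-0.298,0.0363,0.156,-0.017,-0.0716,0.0025]]]';  python3 - <<'E'
from h import *
from plant import snapshot
import cv2,pickle
c=get_calibration("wrist");im=snapshot("wrist");cv2.imwrite("pics/w3.png",im[:,:,::-1]);pickle.dump(c,open("w3.pkl","wb"))
cv2.imwrite("pics/s5.png",snapshot("scene")[:,:,::-1]);cv2.imwrite("pics/t5.png",snapshot("top")[:,:,::-1])
E
```

```text
clock: 14.22
tool_pos: [0.593, 0.0306, 0.1744]
eef_rot: [-0.511, 0.494, -0.375, 0.595]
contact_force: [0.6, -0.8, -1.0]
opening: 0.606
```

View pics/w3.png

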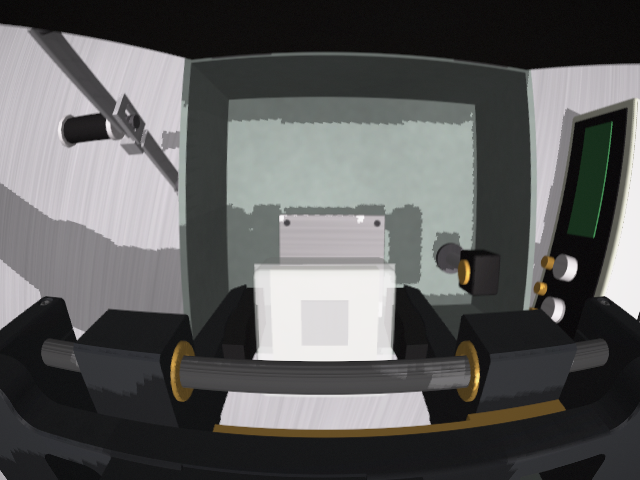

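```bash
cat >> h.py <<'E'
def ray(c,u,v):
    x,y=(u-c["cx"])/c["fx"],(v-c["cy"])/c["fy"];th=np.hypot(x,y);k=np.sin(th)/th
    T=np.array(c["T"]);return T[:3,3],T[:3,:3]@np.array([x*k,y*k,np.cos(th)])
def inch(p,P):return R.from_euler('z',-p[2]).apply(P-np.array([p[0],p[1],0]))
E
python3 - <<'E'
from h import *
import pickle
c=pickle.load(open("w3.pkl","rb"));p=np.load("pose.npy")
def bz(u,v,z):
    o,d=ray(c,u,v);return inch(p,o+d*(z-o[2])/d[2]).round(4)
print("stage back corners",bz(278,214,.055),bz(384,214,.055),"expect (-.01,.06),(-.01,-.02)")
print("rim back outer",bz(191,62,.105),bz(529,71,.105),"front-ish rim",bz(180,250,.105),bz(534,250,.105))
print("floor back corners",bz(228,100,.005),bz(473,105,.005))
for n,(u,v) in dict(knobEnd=(70,131),knobIn=(113,127),mid=(90,129)).items():
    o,d=ray(c,u,v);o=inch(p,o);d=R.from_euler('z',-p[2]).apply(d)
    print(n,[(o+d*(Y-o[1])/d[1]).round(4) for Y in (.1425,.159,.1755)],[(o+d*(x-o[0])/d[0]).round(4) for x in (.039,)])
s=r.get_state();g=s["tool_pos"]+R.from_quat(s["eef_rot"]).apply([0,-.019,0]);print("grasp in chamber",inch(p,g).round(4),s["eef_rot"])
E
```

```text
stage back corners [-0.008  0.061  0.055] [-0.0077 -0.0184  0.055 ] expect (-.01,.06),(-.01,-.02)
rim back outer [0.0962 0.1144 0.105 ] [ 0.0967 -0.1169  0.105 ] front-ish rim [-0.029   0.1196  0.105 ] [-0.0287 -0.1179  0.105 ]
floor back corners [0.0956 0.1152 0.005 ] [ 0.0946 -0.1121  0.005 ]
knobEnd [array([0.037 , 0.1425, 0.1894]), array([0.0418, 0.159 , 0.1698]), array([0.0467, 0.1755, 0.1501])] [array([0.039 , 0.1494, 0.1812])]
knobIn [array([0.0452, 0.1425, 0.1506]), array([0.0511, 0.159 , 0.1256]), array([0.0571, 0.1755, 0.1006])] [array([0.039 , 0.1254, 0.1764])]
mid [array([0.0405, 0.1425, 0.1728]), array([0.0458, 0.159 , 0.1509]), array([0.0511, 0.1755, 0.129 ])] [array([0.039 , 0.1379, 0.1789])]
grasp in chamber [-0.0505  0.0244  0.1933] [-0.50989878  0.49510819 -0.37621918  0.59441589]
```

```bash
for i in 1 2 3; do python3 -m handwheel '[[[0,0,0,0,0,0]]]' | grep -E "clock|tool_pos"; done; python3 - <<'E'
from h import *
p=np.load("pose.npy");q=ch(p,np.array([.0015,.0013,0]));p[:2]=q[:2];np.save("pose.npy",p);print(p)
a=p[2]-np.pi/2
Rp=toolR((np.sin(.2)*np.cos(p[2]),np.sin(.2)*np.sin(p[2]),-np.cos(.2)),(np.cos(a),np.sin(a),0))
s=r.get_state();g=s["tool_pos"]+R.from_quat(s["eef_rot"]).apply([0,-.019,0]);print("grasp in chamber",inch(p,g).round(4))
T=ch(p,np.array([-.05,.02,.0795]));print(delta(T+Rp.apply([0,.019,0]),Rp))
E
```

```text
clock: 14.45
tool_pos: [0.5934, 0.0291, 0.1751]
clock: 14.53
tool_pos: [0.5936, 0.0298, 0.1753]
clock: 14.62
tool_pos: [0.5938, 0.0304, 0.1754]
[0.60439721 0.08080183 1.80929114]
grasp in chamber [-0.0503  0.0221  0.194 ]
[0.0234, 0.1121, 0.0032, 0.0026, -0.0008, -0.0024]
```

```bash
python3 -m handwheel '[[[0.005,0.02,0.003,0.0026,0,-0.002],[0.01,0.045,0.003,0.0026,0,-0.002],[0.015,0.07,0.003,0.0026,0,-0.002],[0.019,0.09,0.003,0.0026,0,-0.002],[0.0205,0.098,0.003,0.0026,0,-0.002],[0.0205,0.098,0.003,0.0026,0,-0.002]]]'; python3 -m handwheel '[[[0,0,0,0,0,0]]]'|grep force; python3 - <<'E'
from h import *
p=np.load("pose.npy")
s=r.get_state();R0=R.from_quat(s["eef_rot"]);g=s["tool_pos"]+R0.apply([0,-.019,0]);print("grasp in chamber",inch(p,g).round(4), s["contact_force"])
T=ch(p,np.array([-.05,.02,.079]));print(R0.inv().apply(T-g).round(4))
E
```

```text
clock: 15.12
tool_pos: [0.5945, 0.0317, 0.0735]
eef_rot: [-0.51, 0.492, -0.378, 0.596]
contact_force: [0.1, 0.1, -0.6]
opening: 0.613
contact_force: [0.3, -0.4, -1.1]
grasp in chamber [-0.0491  0.0194  0.0943] [ 0.25517902 -0.3598287  -1.12521905]
[ 0.0039  0.0148 -0.0006]
```

```bash
python3 -m handwheel '[[[0.0012,0.004,0,0,0,0],[0.0022,0.008,0,0,0,0],[0.003,0.0105,0,0,0,0],[0.003,0.0105,0,0,0,0]]]'|grep -E "pos|force"; python3 -m handwheel '[[[0.0004,0.0015,0,0,0,0],[0.0004,0.0015,0,0,0,0]]]'|grep -E "pos|force"; python3 -m handwheel '[[[0.0003,0.001,0,0,0,0],[0.0003,0.001,0,0,0,0]]]'|grep -E "pos|force"
```

```text
tool_pos: [0.5961, 0.031, 0.0643]
contact_force: [0.2, -0.6, -1.4]
tool_pos: [0.5962, 0.0311, 0.0628]
contact_force: [-0.9, -0.4, -1.4]
tool_pos: [0.5962, 0.0311, 0.0617]
contact_force: [0.1, 0.4, -1.2]
```

```bash
for i in 1; do python3 -m handwheel '[[[0.0002,0.0008,0,0,0,0],[0.0002,0.0008,0,0,0,0]]]'|grep -E "pos|force"; python3 -m handwheel '[[[0.0002,0.0008,0,0,0,0],[0.0002,0.0008,0,0,0,0]]]'|grep -E "pos|force"; done
```

```text
tool_pos: [0.5961, 0.0311, 0.0609]
contact_force: [0.1, -0.1, 0.0]
tool_pos: [0.5962, 0.0311, 0.0605]
contact_force: [-1.5, -0.2, 2.9]
```

```bash
python3 -m handwheel '[[[0,0,0,0,0,0],[0,0,0,0,0,0],[0,0,0,0,0,0]]]' 0.4|grep -E "pos|force|open"; python3 -m handwheel '[[[-0.004,-0.02,0,0,0,0],[-0.01,-0.05,0,0,0,0],[-0.018,-0.09,0,0,0,0],[-0.02,-0.12,0,0,0,0],[-0.02,-0.14,0,0,0,0],[-0.02,-0.14,0,0,0,0]]]'; python3 - <<'E'
from h import *
from plant import snapshot
import cv2,pickle
c=get_calibration("wrist");im=snapshot("wrist");cv2.imwrite("pics/w4.png",im[:,:,::-1]);pickle.dump(c,open("w4.pkl","wb"))
cv2.imwrite("pics/s6.png",snapshot("scene")[:,:,::-1]);pickle.dump(get_calibration("scene"),open("s6.pkl","wb"))
print(r.get_state()["q"].round(2))
E
```

```text
tool_pos: [0.5963, 0.031, 0.0601]
contact_force: [-0.8, 0.1, -0.1]
opening: 0.699
clock: 16.95
tool_pos: [0.6013, 0.0226, 0.2058]
eef_rot: [-0.507, 0.489, -0.382, 0.599]
contact_force: [0.1, -0.4, -0.1]
opening: 0.701
[ 0.31  0.78 -0.58  1.63  0.26  0.86 -0.07]
```

View pics/w4.png

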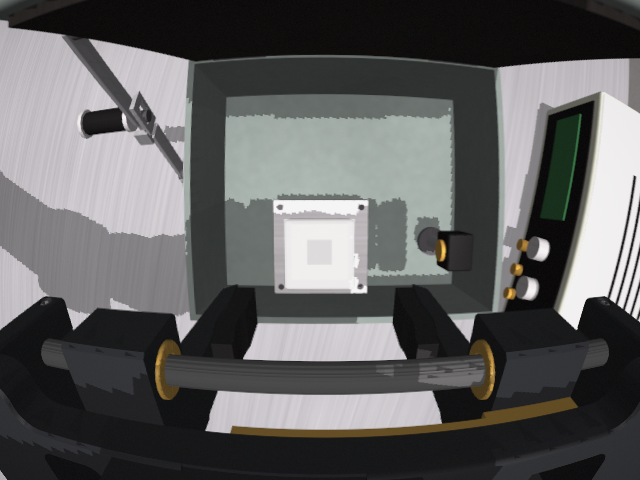

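```bash
python3 - <<'E'
from h import *
import pickle
p=np.load("pose.npy");c3=pickle.load(open("w3.pkl","rb"));c=pickle.load(open("w4.pkl","rb"));cs=get_calibration("scene")
def bz(u,v,z):
    o,d=ray(c,u,v);return inch(p,o+d*(z-o[2])/d[2])
S=np.mean([bz(u,v,.055) for u,v in [(274,200),(368,200),(367,293),(275,292)]],0)
C=np.mean([bz(u,v,.087) for u,v in [(284,219),(355,219),(355,291),(284,292)]],0)
print("stage",S.round(4),"case",C.round(4))
rays=[ray(c3,92,129),ray(c,107,122)]
d=np.array(cs["T"])[:3,:3]@np.array([(342-cs["cx"])/cs["fx"],(156.4-cs["cy"])/cs["fy"],1]);rays.append((np.array(cs["T"])[:3,3],d))
A=0;b=0
for o,d in rays:
    d=d/np.linalg.norm(d);M=np.eye(3)-np.outer(d,d);A=A+M;b=b+M@o
K=np.linalg.solve(A,b);print("knob ch",inch(p,K).round(4),[np.linalg.norm(np.cross(K-o,d/np.linalg.norm(d))).round(4) for o,d in rays])
for o,d in rays:
    o2=inch(p,o);d2=R.from_euler('z',-p[2]).apply(d);print("at Y=.159:",(o2+d2*(.159-o2[1])/d2[1]).round(4))
# model: lock geometry
E
```

```text
stage [-0.049   0.0191  0.055 ] case [-0.0514  0.0202  0.087 ]
knob ch [0.0445 0.1568 0.1513] [np.float64(0.0008), np.float64(0.0001), np.float64(0.0008)]
at Y=.159: [0.045  0.159  0.1471]
at Y=.159: [0.0453 0.159  0.1481]
at Y=.159: [0.0531 0.159  0.1422]
```

```bash
cat > fk.py <<'E'
from h import *
import itertools
D=[([1.366,.689,-.195,1.565,.157,.902,-.215],[.148,-.607,.239],[-.084,.703,-.701,.084]),
([-.05,.57,-.06,1.37,.04,1.2,-1.44],[.6259,.0042,.3719],[.084,-.702,.702,-.086]),
([.86,.82,-.51,1.88,.32,.63,.21],[.4402,-.2696,.1204],[-.447,.549,-.449,.545]),
([.31,.78,-.58,1.63,.26,.86,-.07],[.6013,.0226,.2058],[-.507,.489,-.382,.599])]
E_=lambda ax,a:R.from_euler(ax,a)
def fk(q,L,S):
    h,a,b,c,o1,o2,psi=L
    R1=E_('z',-q[0])*E_('y',q[1])*E_('z',S[0]*q[2]);e=np.array([0,0,h])+R1.apply([o1,0,a])
    R2=R1*E_('y',q[3])*E_('z',S[1]*q[4]);w=e+R2.apply([o2,0,b])
    R3=R2*E_('y',q[5])*E_('z',S[2]*q[6]);t=w+R3.apply([0,0,c])
    # tool y = approach = local z
    M=R3.as_matrix()@E_('z',psi).as_matrix()
    return t,R.from_matrix(np.c_[M[:,0],M[:,2],-M[:,1]]),e,w
def fit(S):
    def f(L):
        o=[]
        for q,p,k in D:
            t,Rt,_,_=fk(q,L,S);o+=list((t-p)*10)+list((R.from_quat(k).inv()*Rt).as_rotvec())
        return o
    return min((least_squares(f,[.36,.5,.35,.33,0,0,ps]) for ps in (0,1.5,3,-1.5)),key=lambda o:o.cost)
if __name__=="__main__":
    for S in itertools.product((1,-1),repeat=3):
        o=fit(S);print(S,o.cost.round(4),o.x.round(3))
    print(r.get_state()["q"].round(4))
E
python3 fk.py
```

```text
(1, 1, 1) 4.2762 [-0.838  1.023  0.664 -0.755 -0.468  0.426  3.101]
(1, 1, -1) 1.6196 [-0.838  1.023  0.664 -0.755 -0.468  0.426 -2.366]
(1, -1, 1) 4.9322 [-1.005  1.583  0.772 -0.339 -0.917  0.533  3.354]
(1, -1, -1) 1.62 [-1.005  1.583  0.772 -0.339 -0.917  0.533  4.182]
(-1, 1, 1) 4.3831 [ 0.201  0.178  0.326 -0.253  0.266 -0.039  3.624]
(-1, 1, -1) 0.4489 [ 0.201  0.178  0.326 -0.253  0.266 -0.039 -1.84 ]
(-1, -1, 1) 3.2725 [ 0.456  0.828  0.354  0.709 -0.176  0.045 -0.811]
(-1, -1, -1) 0.0809 [ 0.456  0.828  0.354  0.709 -0.176  0.045  4.715]
[ 0.3067  0.7777 -0.5776  1.6299  0.2562  0.8596 -0.0666]
```

```bash
python3 - <<'E'
from fk import *
import fk
D[3]=([.3067,.7777,-.5776,1.6299,.2562,.8596,-.0666],)+D[3][1:]
# orientation only: try all signs incl. q4,q6,q2 signs and offsets of q5
best=[]
for S in itertools.product((1,-1),repeat=7):
    rel=[]
    for q,p,k in D:
        M=R.identity()
        for i,ax in enumerate('zyzyzyz'):M=M*E_(ax,S[i]*q[i])
        rel.append(M.inv()*R.from_quat(k))
    m=R.concatenate(rel).mean();best.append((sum((m.inv()*x).magnitude()**2 for x in rel),S,[round((m.inv()*x).magnitude(),3) for x in rel],m.as_matrix().round(2).tolist()))
best.sort(key=lambda b:b[0])
for b in best[:4]:print(b)
o=fit((-1,-1,-1));print(np.array(o.fun).reshape(-1,6).round(3))
E
```

```text
(0.00015930419629477636, (-1, 1, -1, 1, -1, 1, -1), [0.004, 0.005, 0.006, 0.009], [[0.0, 0.0, -1.0], [-1.0, -0.0, -0.0], [-0.0, 1.0, 0.0]])
(0.15779739443496676, (-1, -1, -1, -1, -1, -1, -1), [0.201, 0.197, 0.198, 0.199], [[0.0, -0.0, -1.0], [-0.98, 0.2, -0.0], [0.2, 0.98, -0.0]])
(0.23220215274484282, (-1, 1, -1, 1, 1, 1, -1), [0.079, 0.347, 0.286, 0.152], [[-0.26, -0.05, -0.96], [-0.93, -0.25, 0.26], [-0.25, 0.97, 0.02]])
(0.34829196536713064, (-1, 1, -1, -1, 1, 1, 1), [0.231, 0.306, 0.418, 0.164], [[0.01, -0.15, 0.99], [-0.99, 0.17, 0.04], [-0.17, -0.97, -0.14]])
[[ 0.088 -0.1    0.031  0.004  0.003  0.   ]
 [-0.125  0.321 -0.013  0.005 -0.001 -0.001]
 [-0.097  0.019  0.052  0.002 -0.005  0.003]
 [ 0.067  0.008 -0.07  -0.008  0.004  0.001]]
```

```bash
cat > fk2.py <<'E'
from fk import *
D[3]=([.3067,.7777,-.5776,1.6299,.2562,.8596,-.0666],)+D[3][1:]
C=np.array([[0,0,-1],[-1,0,0],[0,1,0.]])
def fk3(q,L):
    h,a,b,c,o1,o2,bx,by=L
    R1=E_('z',-q[0])*E_('y',q[1])*E_('z',-q[2]);e=np.array([bx,by,h])+R1.apply([o1,0,a])
    R2=R1*E_('y',q[3])*E_('z',-q[4]);w=e+R2.apply([o2,0,b])
    R3=R2*E_('y',q[5])*E_('z',-q[6]);return w+R3.apply([0,0,c]),R3*R.from_matrix(C),e,w
def fitL():
    pr=np.array([.36,.45,.38,.3,0,0,0,0]);sg=np.array([.1,.1,.1,.1,.03,.03,.005,.005])
    f=lambda L:np.concatenate([(fk3(q,L)[0]-p)/.002 for q,p,k in D]+[(L-pr)/sg])
    return least_squares(f,pr)
L=fitL()
if __name__=="__main__":
    print(L.x.round(3),(L.fun[:-8]*2).reshape(-1,3).round(1))
E
python3 fk2.py; python3 -c "
from plant import r
import numpy as np
s=r.get_state();print(s['q'].round(4),s['tool_pos'].round(4))"
```

```text
[ 0.424  0.735  0.364  0.57  -0.126  0.043  0.002 -0.019] [[ 19.6 -13.6   1.2]
 [ -9.9  17.7  -3. ]
 [ -7.    1.8   6.2]
 [ -3.   -3.   -4.3]]
[ 0.3067  0.7777 -0.5776  1.6299  0.2562  0.8596 -0.0666] [0.5984 0.0226 0.2016]
```

```bash
python3 - <<'E'
s=open('fk2.py').read()
s=s.replace("h,a,b,c,o1,o2,bx,by=L","h,a,b,c,o1,o2,y1,y2=L").replace("np.array([bx,by,h])+","np.array([0,0,h])+").replace("[o1,0,a]","[o1,y1,a]").replace("[o2,0,b]","[o2,y2,b]").replace(".03,.03,.005,.005",".03,.03,.04,.04")
open('fk2.py','w').write(s)
E
python3 fk2.py
```

```text
[ 0.354  0.562  0.363  0.316 -0.015  0.018 -0.008 -0.037] [[-1.   2.   2.6]
 [ 0.7  0.3  0.2]
 [ 1.3  1.1  1.3]
 [ 1.  -0.6 -4.1]]
```

```bash
cat > ik.py <<'E'
from fk2 import *
Lx=L.x
lo=np.array([-3.01,-.46,-1.47,.13,-1,.04,-2.66])+.03;hi=np.array([3.01,2.08,1.51,2.56,4.14,2.09,2.66])-.03
p=np.load("pose.npy");A=E_('z',p[2])
def ik(pos,Rt,q0,reg=.02):
    f=lambda q:np.concatenate([(fk3(q,Lx)[0]-pos)/.01,(Rt.inv()*fk3(q,Lx)[1]).as_rotvec()/.02,(q-q0)*reg*5])
    o=least_squares(f,np.clip(q0,lo+.001,hi-.001),bounds=(lo,hi));t,Rr,e,w=fk3(o.x,Lx)
    return o.x,np.linalg.norm(t-pos),(Rt.inv()*Rr).magnitude(),e,w
def ori(phi,psi,sg):
    f,s=np.radians([phi,psi]);y=np.array([np.cos(f)*np.cos(s),-np.sin(f),-np.cos(f)*np.sin(s)]);z=sg*np.array([np.sin(s),0,np.cos(s)])
    return toolR(A.apply(y),A.apply(z))
if __name__=="__main__":
    q0=np.array([.3067,.7777,-.5776,1.6299,.2562,.8596,-.0666])
    for sg in(1,-1):
      for phi in(10,15,20,25,30):
        for psi in(45,60,70,90):
          Rt=ori(phi,psi,sg);row=[]
          for K in((.043,.167,.152),(-.057,.167,.035)):
            g=ch(p,np.array(K));pos=g+Rt.apply([0,.019,0]);b=ik(pos,Rt,q0);row+=[round(b[1]*1000,1),round(np.degrees(b[2]),1),b[0].round(1).tolist(),b[3].round(2).tolist()]
          if row[0]<4 and row[4]<4 and row[1]<4 and row[5]<4:print(sg,phi,psi,row)
E
python3 ik.py
```

```text
1 10 45 [np.float64(0.0), np.float64(0.0), [0.9, 1.2, -1.3, 2.2, 0.9, 0.4, 0.9], [0.32, -0.42, 0.56], np.float64(0.0), np.float64(0.0), [1.0, 1.4, -1.2, 2.0, 0.9, 0.6, 1.3], [0.28, -0.48, 0.43]]
1 10 60 [np.float64(0.0), np.float64(0.0), [0.6, 0.9, -0.9, 2.3, 1.0, 0.1, 0.8], [0.35, -0.26, 0.71], np.float64(0.0), np.float64(0.0), [0.8, 1.2, -0.8, 2.2, 1.1, 0.2, 0.9], [0.36, -0.36, 0.59]]
1 10 70 [np.float64(0.1), np.float64(0.0), [0.3, 0.7, -0.6, 2.3, 0.3, 0.1, 1.4], [0.35, -0.13, 0.77], np.float64(0.0), np.float64(0.0), [0.8, 1.3, -1.0, 2.3, 1.8, 0.6, 0.3], [0.35, -0.4, 0.53]]
1 10 90 [np.float64(0.1), np.float64(0.0), [-0.3, 0.7, 0.1, 2.2, -0.5, 0.1, 2.1], [0.32, 0.09, 0.8], np.float64(0.0), np.float64(0.0), [0.6, 1.2, -1.0, 2.4, 2.0, 1.0, -0.1], [0.42, -0.32, 0.54]]
1 15 45 [np.float64(0.0), np.float64(0.0), [0.9, 1.1, -1.1, 2.3, 1.0, 0.1, 0.8], [0.32, -0.39, 0.59], np.float64(0.0), np.float64(0.0), [1.0, 1.4, -1.1, 2.1, 1.0, 0.4, 1.2], [0.26, -0.49, 0.43]]
1 15 60 [np.float64(0.1), np.float64(0.0), [0.6, 0.9, -0.7, 2.2, -0.4, 0.1, 2.2], [0.35, -0.24, 0.73], np.float64(0.1), np.flo
[... 1157 characters left out ...]
.78], np.float64(0.0), np.float64(0.0), [0.5, 1.0, -0.4, 2.1, -0.5, 0.1, -0.7], [0.41, -0.23, 0.66]]
-1 15 45 [np.float64(0.0), np.float64(0.0), [0.7, 1.0, -0.8, 2.2, -0.7, 0.3, -0.6], [0.34, -0.32, 0.66], np.float64(0.0), np.float64(0.0), [0.8, 1.2, -0.6, 2.0, -0.5, 0.4, -0.5], [0.35, -0.39, 0.56]]
-1 15 60 [np.float64(0.0), np.float64(0.0), [0.6, 0.9, -0.7, 2.2, -0.6, 0.1, -0.7], [0.35, -0.23, 0.73], np.float64(0.0), np.float64(0.0), [0.7, 1.1, -0.6, 2.1, -0.4, 0.1, -0.6], [0.38, -0.33, 0.61]]
-1 20 45 [np.float64(0.0), np.float64(0.0), [0.8, 1.1, -0.9, 2.2, -0.6, 0.1, -0.6], [0.33, -0.37, 0.62], np.float64(0.0), np.float64(0.0), [0.9, 1.3, -0.7, 2.0, -0.5, 0.3, -0.5], [0.32, -0.43, 0.53]]
```

```bash
python3 - <<'E'
from ik import *
s=r.get_state();q=s["q"].copy()
g=s["tool_pos"]+R.from_quat(s["eef_rot"]).apply([0,-.019,0]);print("now",inch(p,g).round(3),s["clock"])
pv=np.array([.012,.077])
print("state err",(fk3(q,Lx)[0]-s["tool_pos"]).round(4))
W=[((-.12,.15,.26),15,45)]
d=np.array([.683,-.259,-.683])
K=np.array([.043,.169,.152]);W+=[(K-.06*d,15,45),(K,15,45)]
for i,al in enumerate(np.linspace(.38,-2.12,11)):
    W.append(((pv[0]+.085*np.sin(al),.169,pv[1]+.085*np.cos(al)),15,45+12*i/10))
for P,phi,psi in W:
    Rt=ori(phi,psi,-1);pos=ch(p,np.array(P))+Rt.apply([0,.019,0]);b=ik(pos,Rt,q,.01);q=b[0];print(np.round(P,3),round(b[1]*1000,1),b[2].round(3),q.round(2),"w",b[4].round(2))
Rt=ori(15,45,-1);print(delta(ch(p,np.array(W[0][0]))+Rt.apply([0,.019,0]),Rt))
E
```

```text
now [-0.059  0.02   0.22 ] 17.05
state err [ 0.0039 -0.0005  0.0001]Traceback (most recent call last):
  File "<stdin>", line 12, in <module>
AttributeError: 'float' object has no attribute 'round'
```

```bash
cat > path.py <<'E'
from ik import *
s=r.get_state();q=s["q"].copy()
pv=np.array([.012,.077])
W=[((-.12,.15,.26),15,45)]
d=np.array([.683,-.259,-.683])
K=np.array([.043,.169,.152]);W+=[(K-.06*d,15,45),(K,15,45)]
for i,al in enumerate(np.linspace(.38,-2.12,11)):
    W.append(((pv[0]+.085*np.sin(al),.169,pv[1]+.085*np.cos(al)),15,45+12*i/10))
for P,phi,psi in W:
    Rt=ori(phi,psi,-1);pos=ch(p,np.array(P))+Rt.apply([0,.019,0]);b=ik(pos,Rt,q,.01);q=b[0];print(np.round(P,3),round(b[1]*1000,1),round(float(b[2]),3),q.round(2),"w",b[4].round(2))
Rt=ori(15,45,-1);print(delta(ch(p,np.array(W[0][0]))+Rt.apply([0,.019,0]),Rt))
E
python3 path.py
```

```text
[-0.12  0.15  0.26] 0.0 0.0 [ 0.79  0.76 -0.48  1.81 -0.57  0.96 -0.64] w [ 0.46 -0.29  0.46]
[0.002 0.185 0.193] 0.0 0.0 [ 0.74  0.86 -0.62  2.12 -0.75  0.53 -0.46] w [ 0.4  -0.18  0.4 ]
[0.043 0.169 0.152] 0.0 0.0 [ 0.69  0.99 -0.7   2.15 -0.83  0.34 -0.4 ] w [ 0.4  -0.13  0.35]
[0.044 0.169 0.156] 0.0 0.0 [ 0.69  0.98 -0.7   2.15 -0.83  0.34 -0.41] w [ 0.4  -0.13  0.36]
[0.023 0.169 0.161] 0.0 0.0 [ 0.7   0.94 -0.65  2.13 -0.79  0.4  -0.43] w [ 0.41 -0.15  0.37]
[0.002 0.169 0.161] 0.0 0.0 [ 0.7   0.92 -0.61  2.11 -0.75  0.45 -0.45] w [ 0.41 -0.16  0.37]
[-0.019  0.169  0.156] 0.0 0.0 [ 0.71  0.91 -0.58  2.08 -0.71  0.47 -0.45] w [ 0.41 -0.18  0.37]
[-0.037  0.169  0.146] 0.0 0.0 [ 0.72  0.92 -0.55  2.06 -0.69  0.48 -0.45] w [ 0.42 -0.19  0.37]
[-0.053  0.169  0.132] 0.0 0.0 [ 0.72  0.94 -0.53  2.04 -0.66  0.48 -0.44] w [ 0.42 -0.2   0.35]
[-0.065  0.169  0.114] 0.0 0.0 [ 0.72  0.97 -0.51  2.03 -0.65  0.45 -0.42] w [ 0.42 -0.21  0.34]
[-0.071  0.169  0.094] 0.0 0.0 [ 0.72  1.   -0.51  2.03 -0.64  0.41 -0.4 ] w [ 0.42 -0.21  0.32]
[-0.073  0.169  0.073] 0.0 0.0 [ 0.72  1.04 -0.51  2.03 -0.64  0.36 -0.38] w [ 0.42 -0.21  0.31]
[-0.069  0.169  0.052] 0.0 0.0 [ 0.71  1.08 -0.52  2.04 -0.65  0.29 -0.36] w [ 0.42 -0.2   0.29]
[-0.06   0.169  0.033] 0.0 0.0 [ 0.71  1.13 -0.55  2.05 -0.65  0.2  -0.34] w [ 0.42 -0.19  0.27]
[0.0419, -0.055, -0.1254, -0.0827, 0.5055, 0.21]
```

```bash
python3 -m handwheel '[[[0.04,-0.03,-0.01,-0.01,0.05,0.02],[0.075,-0.055,-0.03,-0.02,0.12,0.05],[0.075,-0.055,-0.06,-0.03,0.2,0.08],[0.06,-0.055,-0.09,-0.05,0.3,0.12],[0.05,-0.055,-0.125,-0.07,0.4,0.17],[0.042,-0.055,-0.125,-0.083,0.505,0.21],[0.042,-0.055,-0.125,-0.083,0.505,0.21],[0.042,-0.055,-0.125,-0.083,0.505,0.21],[0.042,-0.055,-0.125,-0.083,0.505,0.21],[0.042,-0.055,-0.125,-0.083,0.505,0.21],[0.042,-0.055,-0.125,-0.083,0.505,0.21],[0.042,-0.055,-0.125,-0.083,0.505,0.21]]]' -0.2; python3 -m handwheel '[[[0,0,0,0,0,0]]]' >/dev/null; cat > go.py <<'E'
import sys
from ik import *
P=np.array([float(x) for x in sys.argv[1:4]]);Rt=ori(15,float(sys.argv[4]),-1)
s=r.get_state();g=s["tool_pos"]+R.from_quat(s["eef_rot"]).apply([0,-.019,0]);print("now",inch(p,g).round(4),s["q"].round(2),"F",E_('z',-p[2]).apply(s["contact_force"]).round(1),s["clock"].round(2),(s["opening"]*88).round(1))
print(delta(ch(p,P)+Rt.apply([0,.019,0]),Rt))
E
python3 go.py -.12 .15 .26 45
```

```text
clock: 18.05
tool_pos: [0.4883, -0.0572, 0.2451]
eef_rot: [-0.069, 0.902, -0.389, 0.173]
contact_force: [0.5, 0.8, -0.8]
opening: 0.397Traceback (most recent call last):
  File "go.py", line 4, in <module>
    s=r.get_state();g=s["tool_pos"]+R.from_quat(s["eef_rot"]).apply([0,-.019,0]);print("now",inch(p,g).round(4),s["q"].round(2),"F",E_('z',-p[2]).apply(s["contact_force"]).round(1),s["clock"].round(2),(s["opening"]*88).round(1))
                                                                                                                                                                                     ^^^^^^^^^^^^^^^^
AttributeError: 'float' object has no attribute 'round'
```

```bash
sed -i 's/s\["clock"\].round(2)/s["clock"]/; s/(s\["opening"\]\*88).round(1)/s["opening"]*88/' go.py; python3 go.py .002 .1845 .193 45
```

```text
now [-0.1204  0.1507  0.2577] [ 0.75  0.76 -0.51  1.83 -0.47  0.93 -0.54] F [-1.  -0.5 -1.1] 18.1333 35.27619493593313
[0.0434, 0.1227, -0.0569, -0.0105, 0.066, 0.0301]
```

```bash
python3 -m handwheel '[[[0.01,0.03,-0.013,-0.005,0.03,0.015],[0.02,0.06,-0.028,-0.0105,0.066,0.03],[0.03,0.09,-0.042,-0.0105,0.066,0.03],[0.0434,0.1227,-0.057,-0.0105,0.066,0.03],[0.0434,0.1227,-0.057,-0.0105,0.066,0.03],[0.0434,0.1227,-0.057,-0.0105,0.066,0.03]]]'; python3 go.py .043 .169 .152 45; python3 - <<'E'
from h import *
from plant import snapshot,boxes_of
import cv2,pickle
c=get_calibration("wrist");im=snapshot("wrist");cv2.imwrite("pics/w5.png",im[:,:,::-1]);pickle.dump(c,open("w5.pkl","wb"))
print(boxes_of("stay_knob","wrist"))
E
```

```text
clock: 18.63
tool_pos: [0.4265, 0.0562, 0.1818]
eef_rot: [0.006, 0.924, -0.369, 0.1]
contact_force: [-0.2, 0.3, 0.4]
opening: 0.4
now [0.005  0.1835 0.1948] [ 0.76  0.87 -0.72  2.22 -0.81  0.4  -0.43] F [0.3 0.1 0.4] 18.6333 35.18393479041913
[0.0005, 0.0589, 0.0037, 0.0011, 0.0041, 0.0013]
[{'bbox': [310.6, 220.4, 347.8, 287.2], 'confidence': 0.95}]
```

View pics/w5.png

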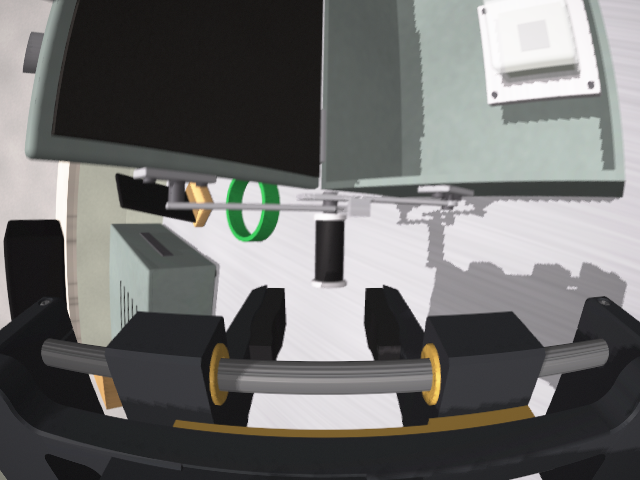

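```bash
python3 - <<'E'
from h import *
import pickle
p=np.load("pose.npy");c3=pickle.load(open("w3.pkl","rb"));c4=pickle.load(open("w4.pkl","rb"));c5=pickle.load(open("w5.pkl","rb"))
rays=[ray(c3,92,129),ray(c4,107,122),ray(c5,329.5,250)]
A=0;b=0
for o,d in rays:
    d=d/np.linalg.norm(d);M=np.eye(3)-np.outer(d,d);A=A+M;b=b+M@o
K=np.linalg.solve(A,b);print("knob ch",inch(p,K).round(4),[np.linalg.norm(np.cross(K-o,d/np.linalg.norm(d))).round(4) for o,d in rays])
for u,v in [(329.5,250),(329,217),(330,284)]:
  o,d=ray(c5,u,v)
  o2=inch(p,o);d2=R.from_euler('z',-p[2]).apply(d)
  print([(o2+d2*(Y-o2[1])/d2[1]).round(4) for Y in (.1425,.159,.1755)])
T=np.array(c5["T"]);s=r.get_state();R0=R.from_quat(s["eef_rot"])
print("knob in tool rel grasp", R0.inv().apply(K-s["tool_pos"])+[0,.019,0], "cam in tool",R0.inv().apply(T[:3,3]-s["tool_pos"]).round(4))
E
```

```text
knob ch [0.0446 0.1574 0.1499] [np.float64(0.0004), np.float64(0.0004), np.float64(0.0001)]
[array([-0.0823,  0.1425,  0.2809]), array([0.0577, 0.159 , 0.1365]), array([ 0.1978,  0.1755, -0.0079])]
[array([-0.2486,  0.1425,  0.4515]), array([-1.9158,  0.159 ,  2.1614]), array([-3.5829,  0.1755,  3.8713])]
[array([-0.0892,  0.1425,  0.2879]), array([-0.0237,  0.159 ,  0.2201]), array([0.0417, 0.1755, 0.1522])]
knob in tool rel grasp [-0.00663415  0.06605437  0.0018923 ] cam in tool [-0.0749 -0.1426 -0.0002]
```

```bash
python3 go.py .0446 .168 .1499 45
```

```text
now [0.0021 0.1811 0.1951] [ 0.76  0.87 -0.72  2.22 -0.81  0.4  -0.43] F [ 0.4 -0.4  0.2] 18.7333 34.97122633389945
[0.0036, 0.0633, 0.0018, -0.0003, 0.0039, -0.0005]
```

Next I move in, close lightly at 4 N and check the forces before gripping harder.

```bash
python3 -m handwheel '[[[0.001,0.02,0.0018,0,0.003,0],[0.002,0.04,0.0018,0,0.003,0],[0.0036,0.055,0.0018,0,0.003,0],[0.0036,0.063,0.0018,0,0.003,0],[0.0036,0.063,0.0018,0,0.003,0]]]' |grep force; python3 go.py .0446 .168 .1499 45; python3 -m handwheel '[[[0,0,0,0,0,0],[0,0,0,0,0,0]]]' -0.5 4 >/dev/null;python3 go.py .0446 .168 .1499 45; python3 -m handwheel '[[[0,0,0,0,0,0],[0,0,0,0,0,0],[0,0,0,0,0,0]]]' -1 4 >/dev/null; python3 go.py .0446 .168 .1499 45
```

```text
contact_force: [-0.4, -0.4, 0.4]
now [0.0448 0.1677 0.1496] [ 0.72  1.02 -0.86  2.27 -0.9   0.15 -0.38] F [-0.3  0.5  0.4] 19.15 35.57339737268662
[0.0002, -0.0004, -0.0, -0.0001, 0.0005, -0.0007]
now [0.0437 0.1682 0.1504] [ 0.72  1.02 -0.86  2.27 -0.9   0.15 -0.38] F [-0.2  0.6  0.5] 19.3167 23.976937460625155
[0.0001, 0.001, -0.0003, -0.0008, 0.0005, -0.001]
now [0.0448 0.1685 0.151 ] [ 0.72  1.02 -0.86  2.27 -0.9   0.15 -0.38] F [ 2.4 -1.4  2.3] 19.5667 18.358912890677583
[-0.0003, 0.0007, 0.0009, -0.0002, 0.0007, -0.0007]
```

```bash
python3 -m handwheel '[[[0,0,-0.001,0,0,0],[0,0,-0.001,0,0,0],[0,0,-0.001,0,0,0]]]' >/dev/null; python3 go.py .0446 .168 .1499 45;  python3 -m handwheel '[[[0,0,0,0,0,0],[0,0,0,0,0,0]]]' -1 8 >/dev/null; python3 go.py .0446 .168 .1499 45
```

```text
now [0.0453 0.1685 0.151 ] [ 0.72  1.02 -0.86  2.27 -0.9   0.15 -0.38] F [ 1.7 -3.2  1.6] 19.8167 18.260995849465843
[-0.0004, 0.0004, 0.0013, -0.0004, 0.0004, -0.0007]
now [0.0455 0.1686 0.151 ] [ 0.72  1.02 -0.86  2.27 -0.9   0.15 -0.38] F [ 1.8 -3.4  1.2] 19.9833 17.674714526038095
[-0.0005, 0.0003, 0.0014, -0.0003, 0.0004, -0.0006]
```

```bash
python3 -m handwheel '[[[0,0,-0.0007,0,0,0],[0,0,-0.0007,0,0,0]]]' -1 12 >/dev/null; python3 go.py .0446 .168 .1499 45;  python3 -m handwheel '[[[0,0,0,0,0,0],[0,0,0,0,0,0],[0,0,0,0,0,0]]]' -1 25 >/dev/null; python3 go.py .0446 .168 .1499 45; python3 - <<'E'
from ik import *
s=r.get_state();R0=R.from_quat(s["eef_rot"])
for n,v in dict(X=[1,0,0],Y=[0,1,0],Z=[0,0,1]).items():print(n,R0.inv().apply(A.apply(v)).round(3))
K=np.array([.0451,.0,.1503]);pv=np.array([.012,0,.077]);u=K-pv;print(np.linalg.norm(u))
# rows: lift 7.5 radially, then swing with radius r0+5
r0=np.hypot(u[0],u[2]);al0=np.arctan2(u[0],u[2])
def pos(al,dr):return pv+np.array([(r0+dr)*np.sin(al),0,(r0+dr)*np.cos(al)])
for dr in(2.5,5,7.5):print("lift",dr,R0.inv().apply(A.apply(pos(al0,dr/1000)-K)).round(4))
for al in np.arange(al0-.05,-2.2,-.05):
    dr=max(.004,.0078-.01*max(0,al0-.15-al))
    print(round(al,2),R0.inv().apply(A.apply(pos(al,dr)-K)).round(4), pos(al,dr)[[0,2]].round(3))
E
```

```text
now [0.0456 0.1687 0.1512] [ 0.72  1.02 -0.86  2.27 -0.9   0.15 -0.38] F [ 0.7 -3.1 -0.1] 20.15 17.190652046058638
[-0.0006, 0.0003, 0.0016, -0.0006, 0.0002, -0.0006]
now [0.0457 0.1687 0.1512] [ 0.72  1.02 -0.86  2.27 -0.9   0.15 -0.38] F [ 1.1 -4.4 -1.1] 20.4 16.42306041330537
[-0.0006, 0.0004, 0.0016, -0.0006, 0.0002, -0.0006]
X [ 0.184  0.681 -0.708]
Y [ 0.965 -0.261 -0.   ]
Z [-0.185 -0.684 -0.706]
0.08042698552103018
lift 2.5 [-0.0002 -0.0009 -0.0023]
lift 5 [-0.0005 -0.0017 -0.0047]
lift 7.5 [-0.0007 -0.0026 -0.007 ]
0.37 [-0.0018 -0.0066 -0.0056] [0.044 0.159]
0.32 [-0.0028 -0.0105 -0.0038] [0.04  0.161]
0.27 [-0.0038 -0.0142 -0.0017] [0.036 0.162]
0.22 [-0.0048 -0.0176  0.001 ] [0.032 0.163]
0.17 [-0.0056 -0.0209  0.0038] [0.027 0.163]
0.12 [-0.0065 -0.024   0.0068] [0.023 0.163]
0.07 [-0.0073 -0.0269  0.01  ] [0.018 0.163]
0.02 [-0.008  -0.0296  0.0132] [0.014 0.163]
-0.03 [-0.0087 -0.0322  0.0166] [0.01  0.162]
-0.08 [-0.0093 -0.0346  0.0201] [0.006 0.161]
-0.13 [-0.01   -0.0369  0.0236] [0.001 0.161]
-0.18 [-0.0106 -0.0393  0.027 ] [-0.003  0.16 ]
-0.23 [-0.0112 -0.0416  
[... 1181 characters left out ...]
-0.0095 -0.0352  0.1291] [-0.072  0.085]
-1.53 [-0.0087 -0.0325  0.1323] [-0.072  0.081]
-1.58 [-0.008  -0.0297  0.1353] [-0.072  0.077]
-1.63 [-0.0072 -0.0267  0.1382] [-0.072  0.072]
-1.68 [-0.0063 -0.0236  0.1409] [-0.072  0.068]
-1.73 [-0.0055 -0.0203  0.1435] [-0.071  0.064]
-1.78 [-0.0046 -0.017   0.1459] [-0.071  0.06 ]
-1.83 [-0.0036 -0.0135  0.1481] [-0.07   0.056]
-1.88 [-0.0027 -0.01    0.1501] [-0.069  0.052]
-1.93 [-0.0017 -0.0063  0.152 ] [-0.067  0.048]
-1.98 [-0.0007 -0.0025  0.1536] [-0.066  0.044]
-2.03 [0.0004 0.0013 0.1551] [-0.064  0.04 ]
-2.08 [0.0014 0.0052 0.1564] [-0.062  0.036]
-2.13 [0.0025 0.0091 0.1574] [-0.06   0.033]
-2.18 [0.0036 0.0131 0.1583] [-0.057  0.029]
```

```bash
python3 -m handwheel '[[[0,-0.0009,-0.0023,0,0,0],[0,-0.0017,-0.0047,0,0,0],[0,-0.0017,-0.0047,0,0,0]]]' >/dev/null; python3 go.py .0446 .168 .1499 45;  python3 -m handwheel '[[[0,-0.0005,-0.0012,0,0,0],[0,-0.001,-0.0025,0,0,0],[0,-0.001,-0.0025,0,0,0]]]' >/dev/null; python3 go.py .0446 .168 .1499 45
```

```text
now [0.0474 0.1688 0.1557] [ 0.72  1.01 -0.87  2.27 -0.9   0.15 -0.39] F [-0.8 -5.2 -2.5] 20.65 16.653669260644904
[-0.0002, 0.0023, 0.006, -0.001, 0.0002, -0.0009]
now [0.0485 0.1688 0.1583] [ 0.72  1.   -0.87  2.28 -0.9   0.15 -0.39] F [-0.3 -4.2 -2.3] 20.9 16.385814845605914
[0.0001, 0.0033, 0.0086, -0.0009, 0.0003, -0.001]
```

```bash
python3 -m handwheel '[[[-0.0005,-0.002,0.0007,0,0,0],[-0.0011,-0.004,0.0014,0,0,0],[-0.0011,-0.004,0.0014,0,0,0]]]' >/dev/null; python3 go.py .0446 .168 .1499 45; python3 -m handwheel '[[[-0.0005,-0.002,0.0009,0,0,0],[-0.001,-0.0039,0.0018,0,0,0],[-0.001,-0.0039,0.0018,0,0,0]]]' >/dev/null; python3 go.py .0446 .168 .1499 45
```

```text
now [0.0442 0.1688 0.1601] [ 0.72  0.99 -0.85  2.27 -0.9   0.17 -0.4 ] F [-0.8 -5.5 -2.6] 21.15 16.241536110773755
[0.0012, 0.0075, 0.0068, -0.0011, 0.0001, -0.0011]
now [0.04   0.1688 0.1616] [ 0.72  0.98 -0.84  2.26 -0.89  0.19 -0.4 ] F [-0.4 -5.9 -2.4] 21.4 16.448514476209038
[0.0023, 0.0114, 0.0049, -0.0012, 0.0001, -0.0011]
```

```bash
python3 -m handwheel '[[[-0.0015,-0.0037,0.0021,0,0,0],[-0.003,-0.0071,0.0048,0,0,0],[-0.0038,-0.0104,0.0076,0,0,0],[-0.0047,-0.0135,0.0106,0,0,0],[-0.0055,-0.0164,0.0138,0,0,0],[-0.0062,-0.0191,0.017,0,0,0]]]' >/dev/null; python3 go.py .0446 .168 .1499 45; python3 -m handwheel '[[[-0.0007,-0.0026,0.0034,0,0,0],[-0.0013,-0.005,0.0069,0,0,0],[-0.002,-0.0073,0.0104,0,0,0],[-0.0026,-0.0097,0.0138,0,0,0],[-0.0032,-0.012,0.0173,0,0,0],[-0.0038,-0.014,0.0209,0,0,0]]]' >/dev/null; python3 go.py .0446 .168 .1499 45
```

```text
now [0.0148 0.1688 0.1642] [ 0.73  0.95 -0.75  2.22 -0.84  0.3  -0.41] F [-0.5 -4.5 -1.7] 21.9 16.28424794845813
[0.0073, 0.0303, -0.011, -0.0002, 0.0003, -0.0004]
now [-0.0104  0.1689  0.1594] [ 0.75  0.95 -0.69  2.18 -0.79  0.38 -0.41] F [ 0.1 -3.5 -2.7] 22.4 16.31913795859282
[0.011, 0.0443, -0.0323, -0.0003, 0.0002, -0.0003]
```

```bash
cat > rows.py <<'E'
import sys
from ik import *
a1,psi1,n,rad=float(sys.argv[1]),float(sys.argv[2]),int(sys.argv[3]),float(sys.argv[4])
s=r.get_state();R0=R.from_quat(s["eef_rot"]);g=inch(p,s["tool_pos"]+R0.apply([0,-.019,0]));pv=np.array([.012,.077])
v=np.array([g[0],g[2]])-pv;al0=np.arctan2(v[0],v[1]);r0=np.hypot(*v)
Rc=A.inv()*R0;y=Rc.apply([0,1,0]);psi0=np.degrees(np.arctan2(-y[2],y[0]));print("al",al0.round(3),"r",r0.round(4),"psi",psi0.round(1),"Y",g[1].round(4),"z",g[2].round(4),"F",E_('z',-p[2]).apply(s["contact_force"]).round(1),s["clock"])
out=[]
for i in range(1,n+1):
    k=i/n;al=al0+k*(a1-al0);rr=r0+k*(rad-r0);Rt=A*E_('y',np.radians(k*(psi1-psi0)))*Rc
    P=np.array([pv[0]+rr*np.sin(al),g[1],pv[1]+rr*np.cos(al)]);out.append(delta(ch(p,P)+Rt.apply([0,.019,0]),Rt))
print(out)
E
python3 rows.py -.88 50 12 .0848
```

```text
al -0.266 r 0.0854 psi 45.1 Y 0.1689 z 0.1594 F [ 0.1 -3.5 -2.7] 22.4
[[-0.0005, -0.002, 0.004, 0.0022, -0.0006, -0.0], [-0.001, -0.0037, 0.0081, 0.0044, -0.0012, -0.0], [-0.0014, -0.0053, 0.0123, 0.0066, -0.0018, -0.0], [-0.0018, -0.0066, 0.0166, 0.0088, -0.0024, -0.0], [-0.0021, -0.0078, 0.0209, 0.011, -0.003, -0.0], [-0.0023, -0.0087, 0.0253, 0.0132, -0.0036, -0.0], [-0.0025, -0.0095, 0.0297, 0.0155, -0.0042, -0.0], [-0.0027, -0.01, 0.0341, 0.0177, -0.0048, -0.0], [-0.0028, -0.0103, 0.0386, 0.0199, -0.0053, -0.0], [-0.0028, -0.0104, 0.0431, 0.0221, -0.0059, -0.0], [-0.0027, -0.0103, 0.0475, 0.0243, -0.0065, -0.0], [-0.0027, -0.01, 0.052, 0.0265, -0.0071, -0.0]]
```

```bash
python3 -m handwheel '[[[-0.0005,-0.002,0.004,0.002,-0.0006,0],[-0.001,-0.0037,0.008,0.0044,-0.0012,0],[-0.0014,-0.0053,0.0123,0.0066,-0.0018,0],[-0.0018,-0.0066,0.0166,0.0088,-0.0024,0],[-0.0021,-0.0078,0.021,0.011,-0.003,0],[-0.0023,-0.0087,0.0253,0.0132,-0.0036,0],[-0.0025,-0.0095,0.0297,0.0155,-0.0042,0],[-0.0027,-0.01,0.034,0.0177,-0.0048,0],[-0.0028,-0.0103,0.0386,0.02,-0.0053,0],[-0.0028,-0.0104,0.043,0.022,-0.006,0],[-0.0027,-0.0103,0.0475,0.0243,-0.0065,0],[-0.0027,-0.01,0.052,0.0265,-0.007,0]]]' >/dev/null; python3 rows.py -1.46 55 12 .0845
```

```text
al -0.881 r 0.0846 psi 50.0 Y 0.1689 z 0.1308 F [-1.7 -0.8 -2.5] 23.4
[[0.0002, 0.0008, 0.0041, 0.0022, -0.0006, 0.0], [0.0005, 0.0018, 0.0082, 0.0044, -0.0012, 0.0], [0.0008, 0.003, 0.0122, 0.0067, -0.0018, 0.0], [0.0012, 0.0044, 0.0162, 0.0089, -0.0024, 0.0], [0.0016, 0.0059, 0.0201, 0.0111, -0.003, 0.0], [0.0021, 0.0076, 0.0239, 0.0133, -0.0036, 0.0], [0.0026, 0.0095, 0.0276, 0.0155, -0.0042, 0.0], [0.0031, 0.0116, 0.0312, 0.0177, -0.0048, 0.0], [0.0037, 0.0138, 0.0347, 0.02, -0.0054, 0.0], [0.0043, 0.0161, 0.0381, 0.0222, -0.006, 0.0], [0.005, 0.0186, 0.0413, 0.0244, -0.0066, 0.0], [0.0057, 0.0213, 0.0445, 0.0266, -0.0072, 0.0]]
```

```bash
python3 -m handwheel '[[[0.0002,0.0008,0.004,0.0022,-0.0006,0],[0.0005,0.0018,0.008,0.0044,-0.0012,0],[0.0008,0.003,0.0122,0.0067,-0.0018,0],[0.0012,0.0044,0.0162,0.009,-0.0024,0],[0.0016,0.0059,0.02,0.011,-0.003,0],[0.002,0.0076,0.024,0.0133,-0.0036,0],[0.0026,0.0095,0.0276,0.0155,-0.0042,0],[0.003,0.0116,0.0312,0.0177,-0.0048,0],[0.0037,0.0138,0.0347,0.02,-0.0054,0],[0.0043,0.016,0.038,0.022,-0.006,0],[0.005,0.0186,0.0413,0.0244,-0.0066,0],[0.0057,0.0213,0.0445,0.0266,-0.0072,0]]]' >/dev/null; python3 rows.py -1.86 58 12 .0845
```

```text
al -1.461 r 0.0842 psi 55.0 Y 0.1688 z 0.0862 F [-2.7 -0.1 -3.6] 24.4
[[0.0006, 0.002, 0.0019, 0.0013, -0.0004, -0.0], [0.0011, 0.0041, 0.0038, 0.0027, -0.0007, -0.0], [0.0017, 0.0063, 0.0055, 0.004, -0.0011, -0.0], [0.0023, 0.0085, 0.0072, 0.0054, -0.0014, -0.0], [0.0029, 0.0108, 0.0088, 0.0067, -0.0018, -0.0], [0.0035, 0.0131, 0.0104, 0.0081, -0.0022, -0.0], [0.0042, 0.0154, 0.0118, 0.0094, -0.0025, -0.0], [0.0048, 0.0178, 0.0132, 0.0107, -0.0029, -0.0], [0.0055, 0.0203, 0.0145, 0.0121, -0.0032, -0.0], [0.0061, 0.0228, 0.0157, 0.0134, -0.0036, -0.0], [0.0068, 0.0253, 0.0168, 0.0148, -0.004, -0.0], [0.0075, 0.0278, 0.0179, 0.0161, -0.0043, -0.0]]
```

```bash
python3 -m handwheel '[[[0.0006,0.002,0.002,0.0013,-0.0004,0],[0.0011,0.004,0.0038,0.0027,-0.0007,0],[0.0017,0.0063,0.0055,0.004,-0.0011,0],[0.0023,0.0085,0.0072,0.0054,-0.0014,0],[0.0029,0.0108,0.0088,0.0067,-0.0018,0],[0.0035,0.0131,0.0104,0.008,-0.0022,0],[0.0042,0.0154,0.0118,0.0094,-0.0025,0],[0.0048,0.0178,0.0132,0.0107,-0.0029,0],[0.0055,0.02,0.0145,0.012,-0.0032,0],[0.006,0.0228,0.0157,0.0134,-0.0036,0],[0.0068,0.0253,0.0168,0.0148,-0.004,0],[0.0075,0.0278,0.018,0.016,-0.0043,0]]]' >/dev/null; python3 rows.py -2.02 59 8 .0845;python3 - <<'E'
from plant import snapshot
import cv2
im=snapshot("scene");cv2.imwrite("pics/s7.png",cv2.resize(im[100:300,260:500,::-1],(720,600),interpolation=cv2.INTER_CUBIC))
E
```

```text
al -1.859 r 0.0842 psi 57.9 Y 0.1687 z 0.0531 F [-1.9  0.8 -5.2] 25.4
[[0.0004, 0.0016, 0.0005, 0.0007, -0.0002, -0.0], [0.0009, 0.0032, 0.001, 0.0014, -0.0004, -0.0], [0.0013, 0.0048, 0.0014, 0.0021, -0.0006, -0.0], [0.0017, 0.0064, 0.0019, 0.0028, -0.0008, -0.0], [0.0021, 0.008, 0.0022, 0.0035, -0.001, -0.0], [0.0026, 0.0096, 0.0026, 0.0043, -0.0011, -0.0], [0.003, 0.0112, 0.0029, 0.005, -0.0013, -0.0], [0.0035, 0.0128, 0.0032, 0.0057, -0.0015, -0.0]]
```

View pics/s7.png

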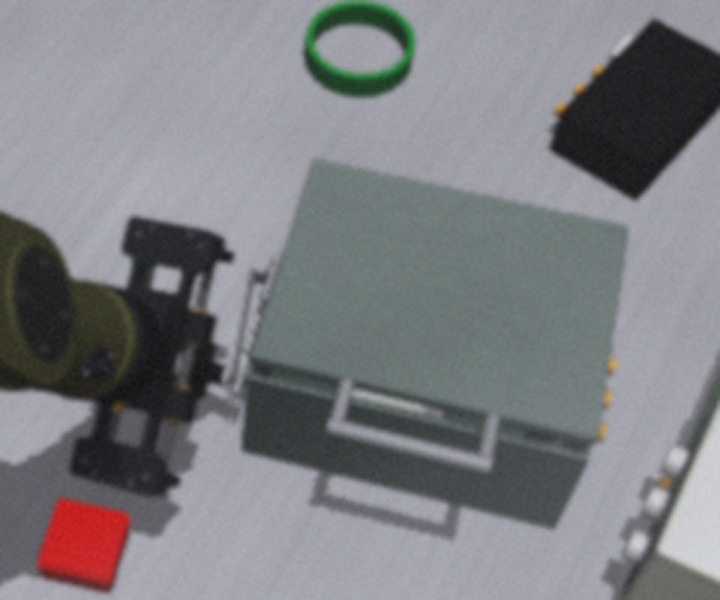

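```bash
python3 -m handwheel '[[[0.0004,0.0016,0.0005,0.0007,-0.0002,0],[0.0009,0.0032,0.001,0.0014,-0.0004,0],[0.0013,0.0048,0.0014,0.002,-0.0006,0],[0.0017,0.0064,0.0019,0.0028,-0.0008,0],[0.002,0.008,0.0022,0.0035,-0.001,0],[0.0026,0.0096,0.0026,0.0043,-0.001,0],[0.003,0.0112,0.0029,0.005,-0.0013,0],[0.0035,0.0128,0.0032,0.0057,-0.0015,0]]]' >/dev/null; python3 rows.py -2.06 59 3 .084
```

```text
al -2.017 r 0.0842 psi 59.0 Y 0.1687 z 0.0407 F [-1.4  2.  -3.9] 26.1167
[[0.0003, 0.0012, 0.0001, 0.0001, -0.0, -0.0], [0.0006, 0.0023, 0.0001, 0.0002, -0.0, -0.0], [0.0009, 0.0035, 0.0001, 0.0002, -0.0001, -0.0]]
```

```bash
python3 -m handwheel '[[[0.0003,0.0012,0,0,0,0],[0.0006,0.0023,0,0,0,0],[0.0009,0.0035,0,0,0,0]]]' >/dev/null; python3 rows.py -2.06 59 1 .084;  python3 -m handwheel '[[[0.0003,0.001,0,0,0,0],[0.0006,0.002,0,0,0,0],[0.0006,0.002,0,0,0,0]]]' >/dev/null; python3 rows.py -2.1 59 1 .084
```

```text
al -2.059 r 0.0822 psi 58.8 Y 0.1684 z 0.0384 F [ 0.   0.4 -0.5] 26.3667
[[0.0, -0.0, 0.0019, 0.0013, -0.0003, -0.0]]
al -2.08 r 0.0814 psi 58.6 Y 0.1682 z 0.0373 F [1.  1.6 2.3] 26.6167
[[0.0004, 0.0015, 0.0028, 0.002, -0.0005, -0.0]]
```

```bash
cat > lid.py <<'E'
from plant import snapshot
import cv2,numpy as np
a=cv2.imread("pics/scene0.png");b=snapshot("scene")[:,:,::-1].copy();cv2.imwrite("pics/now.png",b)
for n,im in(("now",b),("gap picture s6 n/a",None)):
    if im is None: continue
    t=a[222:268,362:430];m=cv2.matchTemplate(im[202:288,342:450],t,cv2.TM_CCOEFF_NORMED);_,v,_,l=cv2.minMaxLoc(m);print(n,v,(l[0]-20,l[1]-20))
d=cv2.absdiff(cv2.GaussianBlur(a,(3,3),0),cv2.GaussianBlur(b,(3,3),0)).max(2)[150:280,345:470];print("mean diff chamber",d.mean(),(d>40).sum())
E
python3 lid.py
```

```text
now 0.9950907230377197 (0, 0)
mean diff chamber 15.808123076923076 0
```

```bash
python3 -m handwheel '[[[0,0,0,0,0,0],[0,0,0,0,0,0],[0,0,0,0,0,0]]]' -0.4; python3 -m handwheel '[[[0,-0.015,0,0,0,0],[0,-0.035,0,0,0,0],[0.01,-0.06,0,0,0,0],[0.02,-0.09,0,0,0,0],[0.02,-0.12,0,0,0,0],[0.02,-0.12,0,0,0,0]]]'; python3 lid.py; python3 - <<'E'
import cv2
from plant import boxes_of,snapshot
a=cv2.imread("pics/now.png");snap=snapshot("top")[:,:,::-1];t0=cv2.imread("pics/top0.png")
cv2.imwrite("pics/fin.png",cv2.vconcat([cv2.resize(a[100:300,230:500],(540,400))[:300],cv2.resize(snap[100:300,150:510],(540,300))]))
print(boxes_of("stay_knob","scene"))
for n in ["mount0","tape","parts_case","sample"]:print(n,[[round(x) for x in b["bbox"]] for b in boxes_of(n,"top")])
E
```

```text
clock: 26.92
tool_pos: [0.4581, -0.0085, 0.0204]
eef_rot: [0.011, 0.871, -0.477, 0.122]
contact_force: [-0.2, 0.2, 0.4]
opening: 0.303
clock: 27.42
tool_pos: [0.4231, -0.0804, 0.1174]
eef_rot: [0.013, 0.869, -0.48, 0.122]
contact_force: [0.8, -0.2, -0.2]
opening: 0.3
now 0.9953235983848572 (0, 0)
mean diff chamber 12.634030769230769 0
[{'bbox': [316.6, 217.0, 333.8, 225.4], 'confidence': 0.58}, {'bbox': [215.9, 434.8, 278.5, 443.3], 'confidence': 0.55}]
mount0 [[385, 192, 410, 211]]
tape [[115, 264, 157, 306]]
parts_case [[422, 203, 451, 236]]
sample [[362, 313, 389, 333], [350, 253, 376, 265]]
```

View pics/fin.png

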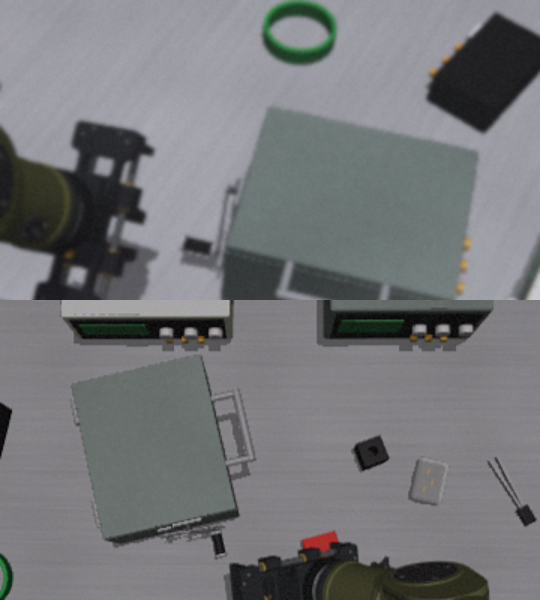

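Lid shut, stay folded, gripper clear, and the other things in view are where they were. I hand in.

```bash
python3 -c "
from plant import job;print(job.finish_job())"
```

```text
the job is handed in; nothing more can be done
None
```

The job is done and handed in at about 27.5 s on the robot's clock, against the 72 s limit.

**What I did**
- **Lid:** I raised it by the bar to the upper stop, where I measured about 4.5 N on the handle. Let down from there, it held on the lock at about 1.3 rad; I pushed lightly against it to be sure.
- **Sample:** I set the clear case on the stage with 3–4 N of contact.
- **Stay:** I gripped the knob and lifted it about 7.5 mm with 2–3 N, which freed the hook. I then swung the knee to the front and lowered the lid by the knob in slow steps, where my readings were 6 N or less. After that I released it and backed away.

**Last checks**
- **Lid shut:** the handle area in the scene camera matches the starting picture with no shift (correlation 0.995). It is good to about 2 mm, because one pixel is about that size.
- **Stay and gripper:** the stay is folded with its knob back where it started, and the gripper touches nothing, with under 1 N at the wrist.
- **Sample position:** the case was about 2.5 mm off the stage centre when I last saw it, before closing the lid. I could not see it afterwards.
- **Other things:** the tape, parts case, tweezers and one black cube are within about 3 pixels of where they began. The arm hid the second cube and most of the blue and red cases in the last top view, so I did not check those.

**Disagreements**
- The measured handle radius came out 2–6 mm short of the stated 238 mm. This pulled the handle along the lid with up to about 17 N for a moment while lifting, before I corrected it.
- A sideways correction in the wrong direction put about 10 N along the bar, also brief.

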